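# Ready the specimen tubes and hang their carrier on the sprung hook

## Task

Lever the tube case fully open with the spatula's blade in its front slot, then stand every specimen tube in the carrier, each fully down in a well of its own. Then set the carrier by the sprung hook, pull the hook down, catch the carrier's bail on it and let the hook draw it all the way up, so that it hangs there loaded and at rest. Leave the case open, the spatula lying on the light box, and the bottle, jar and dish where they are.

Things in the scene. Friction and masses are not known exactly. Their poses are not given: they have to be found in the camera images.
- case: tube case, grey, fixed, 110 deep (its x) x 155 wide (its y) x 55 high, under a deep white cover. Origin: centre of its underside; its x axis runs from the front (robot side) to the hinge. Inside, 4 square wells 33 mm wide in a row at x = 0, y = -57, -19, +19, +57 mm, floor 8 mm above the bench, walls to 42 mm; tubes stand in them
- cover (a joint): angle of the case's white cover about its back hinge, rad: 0 shut, 2.4 fully open. Cover 110 x 155 x 75 mm deep, 0.2 kg; it drops shut if let go below about 0.8 rad and from about 1.1 rad falls open by itself to its stop at 2.4, leaning back behind the case, then at most about 140 mm above the bench
- cover_lip (a point): middle of the underside of the cover's 14 mm deep front lip, 117 mm in front of the hinge line and 55 mm above the bench when shut; moves with the cover. Under the whole lip is the pry slot, open to the front: 11 mm high, 14 mm deep (from 69 to 55 mm in front of the case's centre), its floor a solid step 44 mm above the bench; too thin for fingers
- case_hinge (a point): middle of the cover's hinge line, at the back top edge of the case, 55 mm above the bench; the line runs along the case's y
- spatula_grip (a point): spatula lying along its own x on the light box, 80 g: wooden handle 110 x 26 wide x 22 high, then a flat steel blade 100 x 24 x 3 thick at half the handle's height, pointing to +x. This point is in the handle 20 mm behind the blade's root, half-way up (11 mm above what it lies on); blade tip 120 mm ahead of it, butt 90 mm behind
- spatula_tip (a point): middle of the end of the spatula's blade
- lightbox: fixed flat light box, grey with a white top, 250 (its x) x 120 (its y) x 70 high; origin at the centre of its underside. The spatula's place is on its top
- carrier: loose aluminium tube carrier, 220 long (its x) x 43 wide (its y), 0.25 kg; origin: centre of its underside. 4 wells, 35 mm in x by 33 mm in y, in a row centred at x = -88, -47, +47, +88 mm, floor 8 mm up, walls to 45 mm. In the middle stands the bail, an inverted U in the carrier's x-z plane
- carrier_bail (a point): centre of the bail's top bar, 126 mm above the carrier's bottom, axes as the carrier's. The bar runs along x, 16 wide x 10 high (underside at 121, top at 131 mm); its legs stand at x = +-23.5 mm, 41 mm free between them; the window under the bar is open in y, down to 45 mm at the well walls
- trolley (a joint): trolley that carries the sprung hook, on a fixed rail along y, 400 mm above the bench carried by one post at its right (-y) end, 200 mm beyond the hook seat; its position, m: 0 to 0.22, grows towards +y; slides with about 1 N of friction and stays where left
- hook (a joint): how far the hook is pulled down, m: 0 retracted, at most 0.14. The spring pulls up with about 7 N at 0 and 11 N at 0.13 (net of the hook's weight), enough to lift the loaded carrier all the way to 0; damped
- hook_seat (a point): middle of the hook's inner floor, where the bail bar is to lie; 210 mm above the bench when retracted. The hook is a steel J open upwards: floor 14 wide in x and 8 thick below this point, shank on the -y side, upturned tip on the +y side rising 16 mm above this point, 36 mm free between them. It goes in under the bail bar by moving towards +y
- hook_handle (a point): centre of the hook's pull handle, a level black bar along x, 16 x 16 mm, 50 long, gripped across y from above; 75 mm nearer the robot (-x) than the hook seat and 100 mm higher (310 mm above the bench when retracted); it moves rigidly with the hook
- flask: bystander: brown bottle, 60 diameter x 130 high; leave alone
- jar: bystander: white jar, 70 diameter x 80 high; leave alone
- dish: bystander: closed glass dish, 90 diameter x 18 high; leave alone
- tube1_mid (a point): capped white specimen tube, 26 diameter x 110 long, 45 g, standing upright in the case; this is its middle, 55 mm from either end, its z axis the tube's. Hold it in its top 30 mm so that the gripper clears the carrier's bail. Some tubes may be absent
- tube2_mid (a point): capped white specimen tube, 26 diameter x 110 long, 45 g, standing upright in the case; this is its middle, 55 mm from either end, its z axis the tube's. Hold it in its top 30 mm so that the gripper clears the carrier's bail. Some tubes may be absent
- tube3_mid (a point): capped white specimen tube, 26 diameter x 110 long, 45 g, standing upright in the case; this is its middle, 55 mm from either end, its z axis the tube's. Hold it in its top 30 mm so that the gripper clears the carrier's bail. Some tubes may be absent
- tube4_mid (a point): capped white specimen tube, 26 diameter x 110 long, 45 g, standing upright in the case; this is its middle, 55 mm from either end, its z axis the tube's. Hold it in its top 30 mm so that the gripper clears the carrier's bail. Some tubes may be absent
Things that resemble listed ones, but are neither listed nor needed, are in the scene too. There is more than one size of the carrier; the one meant has the size given above.

How it is judged (in metres and radians):
On the way, in this order (a step that is already met when the one before it is completed fails the run):
1. the spatula levers the cover up (value of joint cover above 0.2 rad and contact force between spatula and cover above 0.1 N), for 0.1 s.
2. the cover is fully open (value of joint cover above 2.1 rad), for 0.2 s.
3. every tube stands fully down in the carrier, on the bench (x of tube1_mid in the frame of carrier between -0.11 and 0.11 m and y of tube1_mid in the frame of carrier between -0.014 and 0.014 m and z of tube1_mid in the frame of carrier between 0.055 and 0.072 m and x of tube2_mid in the frame of carrier between -0.11 and 0.11 m and y of tube2_mid in the frame of carrier between -0.014 and 0.014 m and z of tube2_mid in the frame of carrier between 0.055 and 0.072 m and x of tube3_mid in the frame of carrier between -0.11 and 0.11 m and y of tube3_mid in the frame of carrier between -0.014 and 0.014 m and z of tube3_mid in the frame of carrier between 0.055 and 0.072 m and x of tube4_mid in the frame of carrier between -0.11 and 0.11 m and y of tube4_mid in the frame of carrier between -0.014 and 0.014 m and z of tube4_mid in the frame of carrier between 0.055 and 0.072 m and height (world z) of carrier below 0.02 m), for 0.2 s.
4. the hook is pulled down with its seat under the bail (value of joint hook above 0.08 m and horizontal distance between hook_seat and carrier_bail below 0.025 m), for 0.1 s.
At the end, for the whole second after the job is handed in: Carrier at rest on the hook: bail bar within 25 mm of the hook seat, hook within 30 mm of retracted, carrier over 60 mm above the bench; every tube down in a carrier well (middle 55-72 mm above its bottom); cover beyond 2.1 rad; spatula lying on the light box (grip point over its top) (height (world z) of carrier above 0.06 m and value of joint hook below 0.03 m and distance between carrier_bail and hook_seat below 0.025 m and x of tube1_mid in the frame of carrier between -0.11 and 0.11 m and y of tube1_mid in the frame of carrier between -0.014 and 0.014 m and z of tube1_mid in the frame of carrier between 0.055 and 0.072 m and x of tube2_mid in the frame of carrier between -0.11 and 0.11 m and y of tube2_mid in the frame of carrier between -0.014 and 0.014 m and z of tube2_mid in the frame of carrier between 0.055 and 0.072 m and x of tube3_mid in the frame of carrier between -0.11 and 0.11 m and y of tube3_mid in the frame of carrier between -0.014 and 0.014 m and z of tube3_mid in the frame of carrier between 0.055 and 0.072 m and x of tube4_mid in the frame of carrier between -0.11 and 0.11 m and y of tube4_mid in the frame of carrier between -0.014 and 0.014 m and z of tube4_mid in the frame of carrier between 0.055 and 0.072 m and x of spatula_grip in the frame of lightbox between -0.125 and 0.125 m and y of spatula_grip in the frame of lightbox between -0.06 and 0.06 m and z of spatula_grip in the frame of lightbox between 0.07 and 0.095 m and value of joint cover above 2.1 rad and linear speed of carrier below 0.1 m/s and angular speed of carrier below 0.8 rad/s and linear speed of spatula below 0.03 m/s); the robot touches nothing.
It fails at once if the flask is disturbed (more than 40 mm) (distance of flask from where it was at the start of the episode above 0.04 m).
It fails at once if the jar is disturbed (more than 40 mm) (distance of jar from where it was at the start of the episode above 0.04 m).
It fails at once if the dish is disturbed (more than 40 mm) (distance of dish from where it was at the start of the episode above 0.04 m).
Of tube1, tube2, tube3, tube4 only 2 to 4 are there at a start; the rules pass over those that are not, and their reading is None.
At some moment in a run one of spatula, carrier may be knocked a few centimetres aside while the robot is not near it.
It also fails if it takes over 210 s, if anything falls off the work surface, if the arm or the gripper's body presses on something with over 40 N, if the wrist force passes 120 N, or if a joint passes its speed limit or range.

## Robot

A 6-joint arm with a two-finger parallel gripper is mounted at the origin on the work surface. World frame = base frame: x ahead of the robot, y to its left, z up, the work surface at z = 0. Lengths are in m, angles in degrees, forces in N, time in s.
With the tool pointing down it reaches from about 0.25 to 0.725 m from the base axis. Payload 9.7 kg.
Tool frame: the origin (TCP) lies at the very end of the fingers, on their centre line; the grasp point (between the pads) lies 19 mm behind it (bot.grip_depth is the distance from the TCP to the grasp point, in m); z points along the fingers, y is the direction in which the jaws open and shut (so a half turn about z gives the same grasp; the last joint's range is limited). The gripper opens to 85 mm and grips with 20 to 120 N. Pads are 22 mm wide; open, the fingers measure 114 mm over their backs; the gripper's body (76 mm by 85 mm) begins 54 mm behind the grasp point. The pads swing forward as they close: fully open they stand 13 mm farther back than shut.
Start: joints at [66.119, 4.979, 10.078, 95.1, 0, 90], TCP at [0.223, 0.503, 0.231] pointing down, gripper open.
Joint ranges: [-179.16, 179.16], [-48.56, 103.87], [-65.8, 70.77], [-126.05, 130.52], [-82.76, 87.17], [-180, 180]. Speed limits (degrees/s): [127.2, 127.2, 147.25, 180, 180, 180].

## Interface

Orientations are given as [roll, pitch, yaw] about the fixed x, y, z axes, in that order (R = Rz(yaw) Ry(pitch) Rx(roll)).
In Python, from workcell import telemetry, optics, order, bot gives the robot as it stands. The module is installed in compiled form; this text tells all that it offers.
- The arm moves only by the shell command python3 -m inch 'ROWS' [FORCE]. ROWS is JSON, a list of rows, each a list of 7 numbers: the shift along the tool's x, y, z in m, then the turn, a rotation vector about the tool's x, y, z in rad, then the closure, from 0 (fully open) to 1 (shut). In form: [[tx, ty, tz, rx, ry, rz, grip], ...]. A call has 1 to 12 rows; each row is the pose to reach, as a shift and turn from the pose commanded when the call began, along the tool's axes at that moment; what a row does not reach only later rows make up. A row lasts 1/12 s, in which the tool goes at most 41.7 mm and 7.16 degrees, less where a joint would pass 70% of its speed; a pose out of reach is approached as far as the arm can. A call with a gripper value outside its range is refused whole. The fingers move at their own pace and stop on an object; FORCE is the grip in N (left out, the last holds). Time passes only in rows, so rows that repeat a pose let the fingers close. It gives the time, the measured TCP pose, the force and the opening at its end, in the units of the state.
- telemetry.get_obs(): the state, without advancing time (a new reading comes with each control period).
- optics.camera(name): name is "side" or "top" or "wrist"; returns (picture, depth): 420x560x3 uint8, red, green, blue; 420x560 float32, m along the optical axis (not along the pixel's ray), 0 where there is no reading.
- optics.camera_info(name): a dict with "camera_matrix" (3x3 intrinsics, pixels), "xyz" and "attitude" of the camera in the world; the wrist camera has in their place "mount" (4x4, takes a point from camera to tool coordinates, whose origin is the TCP and whose axes are the flange's). Camera axes: x right, y down, z forward; pixel columns grow to the right and rows downward; lengths in m; the calibration is good to about 2 mm. The wrist camera is an equidistant fisheye: a pixel r from the principal point sees the ray r / f radians off the axis. A picture is of the moment at which its call begins: read the wrist's pose just before it. camera_info takes no time and is no camera call.
- order.job_done(): hands the job in, once; it reports no verdict.
The state is a dict: "time": time; "q": joint angles; "qd": joint speeds; "joint_efforts": joint torques, N m; "ee_pos": TCP position; "tcp_rot": TCP orientation; "wrist_force": force on the tool from outside, world axes, zero at the start; "torque": the same for the moment, N m; "opening": finger opening in m.
Only numpy, scipy, OpenCV 4.12 (cv2) and the standard library are available. Lean on these libraries where they do the work, as an engineer would, in place of code of your own. Each camera call takes 0.05 s, during which the arm holds its last target. There are 200 camera calls.

## Working session

There is one attempt and no reset: what is moved stays moved. The work goes in short steps, Python scripts to look and compute and a shell command to move; the robot and the scene stay as the last step left them, time stands still between calls to the robot, and variables do not carry over. Pictures are saved under pics/ and viewed, about 12 in all and at most 16, crops included, and the job is handed in when it is done.

```bash
mkdir -p pics
python3 - <<'E'
from workcell import telemetry, optics, bot
import cv2, numpy as np
print(telemetry.get_obs()); print(bot.grip_depth)
for n in ("side","top","wrist"):
    i=optics.camera_info(n); print(n,i)
for n in ("side","top"):
    p,d=optics.camera(n); cv2.imwrite(f"pics/{n}0.png",p[:,:,::-1]); np.savez(f"{n}0.npz",p=p,d=d)
E
```

```text
{'time': 0.0, 'q': array([ 6.61208025e+01,  5.01175368e+00,  1.00333871e+01,  9.50999805e+01,
       -2.79394769e-04,  9.00014479e+01]), 'qd': array([ 0.04530211, -0.00706496,  0.1115391 , -0.06290179, -0.01852747,
       -0.04815933]), 'joint_efforts': array([ 2.12947598e-03, -5.20387602e+01,  4.64807582e+01,  1.62677479e-02,
        6.14658848e-05, -1.37390481e-05]), 'ee_pos': array([0.22255011, 0.50270212, 0.23056725]), 'tcp_rot': array([-1.79921653e+02,  2.81374349e-04,  1.56119355e+02]), 'wrist_force': array([0.1080581 , 0.01818075, 0.25893398]), 'torque': array([ 0.02179215, -0.03343342, -0.02269037]), 'opening': 0.0852246409168387}
0.0187
side {'camera_matrix': array([[489.07573852,   0.        , 279.40727773],
       [  0.        , 489.07573852, 212.49531986],
       [  0.        ,   0.        ,   1.        ]]), 'xyz': array([0.0523889 , 1.41850818, 0.97967773]), 'attitude': array([-1.19201232e+02, -1.40227347e-01, -1.59168023e+02])}
top {'camera_matrix': array([[488.10462   ,   0.        , 274.21325362],
       [  0.        , 488.10462   , 204.58549052],
       [  0.        ,   0.        ,   1.        ]]), 'xyz': array([0.20186447, 0.10832775, 1.72795703]), 'attitude': array([-1.68334577e+02, -1.53399515e-01, -9.08702590e+01])}
wrist {'camera_matrix': array([[325.1922621 ,   0.        , 278.80479737],
       [  0.        , 325.1922621 , 210.98777885],
       [  0.        ,   0.        ,   1.        ]]), 'mount': array([[ 2.11095621e-04, -9.64529462e-01, -2.63975137e-01,
         6.73429634e-02],
       [ 9.99999962e-01,  1.56762693e-04,  2.26890221e-04,
         9.84637169e-05],
       [-1.77460850e-04, -2.63975175e-01,  9.64529458e-01,
        -1.43175499e-01],
       [ 0.00000000e+00,  0.00000000e+00,  0.00000000e+00,
         1.00000000e+00]])}
```

View pics/side0.png

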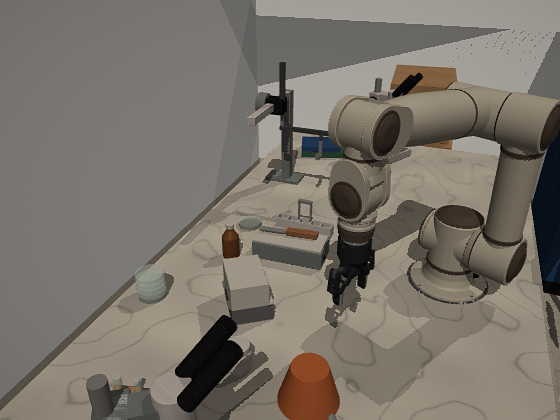

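View pics/top0.png

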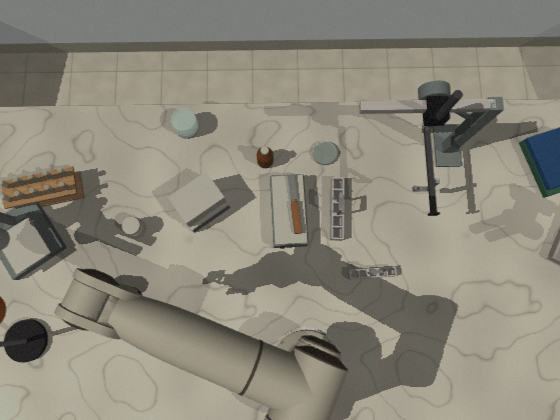

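```bash
cat > h.py <<'E'
import numpy as np, cv2
from scipy.spatial.transform import Rotation as R
from workcell import telemetry, optics, bot
def Rw(a): return R.from_euler('xyz',a,degrees=True).as_matrix()
def cam(n,o=None):
    """returns (picture, world-points HxWx3 (nan without reading), camera position, ray directions)"""
    i=optics.camera_info(n); o=telemetry.get_obs(); p,d=optics.camera(n); return cloud(n,i,p,d,o)
def cloud(n,i,p,d,o=None):
    K=i['camera_matrix']; v,u=np.mgrid[:420,:560].astype(float)
    x=(u-K[0,2])/K[0,0]; y=(v-K[1,2])/K[1,1]
    if n=='wrist':
        r=np.hypot(x,y)+1e-9; t=np.tan(np.minimum(r,1.5))/r; x,y=x*t,y*t
        T=np.eye(4); T[:3,:3]=Rw(o['tcp_rot']); T[:3,3]=o['ee_pos']; T=T@i['mount']; M,c=T[:3,:3],T[:3,3]
    else: M,c=Rw(i['attitude']),i['xyz']
    ray=np.dstack([x,y,np.ones_like(x)])@M.T
    dd=np.where(d>0,d,np.nan)[...,None]
    return p,c+ray*dd,c,ray
def plane(c,ray,u,v,z):
    r=ray[int(round(v)),int(round(u))]; return c+r*(z-c[2])/r[2]
def crop(p,x0,y0,x1,y1,name):
    s=min(800/(x1-x0),600/(y1-y0)); cv2.imwrite(name,cv2.resize(p[y0:y1,x0:x1,::-1],None,fx=s,fy=s,interpolation=cv2.INTER_CUBIC)); print(name,'scale',s)
E
python3 - <<'E'
from h import *
for n in ('top','side'):
    z=np.load(n+'0.npz'); p,P,c,ray=cloud(n,optics.camera_info(n),z['p'],z['d'])
    np.save(n+'P.npy',P)
    if n=='top':
        crop(p,160,80,520,290,'pics/c1.png')
        for (u,v) in [(287,210),(300,240),(337,235),(372,271),(266,157),(325,152),(185,122),(200,195),(432,130),(432,180),(432,212),(495,103),(400,106),(433,90),(417,188),(445,155),(132,226)]: print(u,v,P[v,u].round(3))
    else:
        crop(p,215,50,435,215,'pics/c2.png')
        for (u,v) in [(285,70),(265,115),(310,131),(320,145),(395,155),(283,178),(305,200)]: print(u,v,P[v,u].round(3))
E
```

```text
pics/c1.png scale 2.2222222222222223
287 210 [0.524 0.055 0.073]
300 240 [0.419 0.013 0.071]
337 235 [ 0.443 -0.123  0.011]
372 271 [ 0.309 -0.223  0.094]
266 157 [0.707 0.125 0.101]
325 152 [ 0.747 -0.09   0.022]
185 122 [0.847 0.412 0.083]
200 195 [0.568 0.348 0.129]
432 130 [ 0.834 -0.495  0.002]
432 180 [ 0.56  -0.37   0.322]
432 212 [ 0.463 -0.362  0.323]
495 103 [ 0.763 -0.54   0.411]
400 106 [ 0.756 -0.264  0.416]
433 90 [ 0.791 -0.353  0.443]
417 188 [ 0.562 -0.357  0.214]
445 155 [ 0.732 -0.531  0.013]
132 226 [0.475 0.586 0.078]
pics/c2.png scale 3.6363636363636362
285 70 [ 0.709 -0.371  0.541]
265 115 [ 0.747 -0.256  0.393]
310 131 [ 0.597 -0.36   0.314]
320 145 [ 0.56  -0.384  0.251]
395 155 [ 0.319 -0.915  0.039]
283 178 [ 0.763 -0.502  0.018]
305 200 [ 0.535 -0.125  0.131]
```

View pics/c1.png

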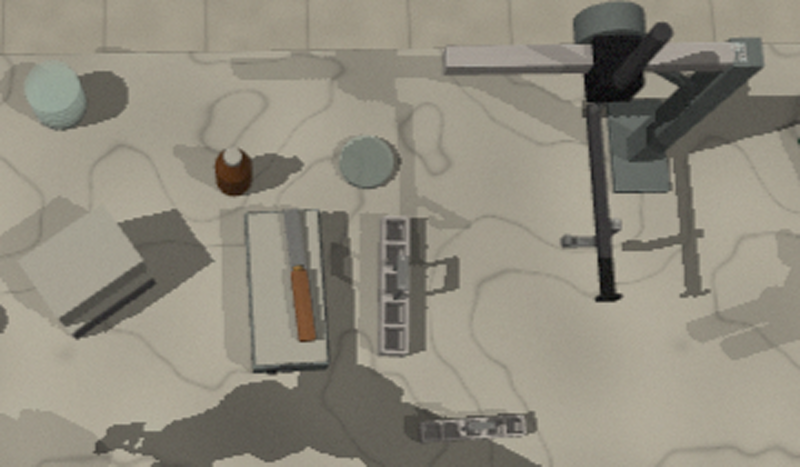

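View pics/c2.png

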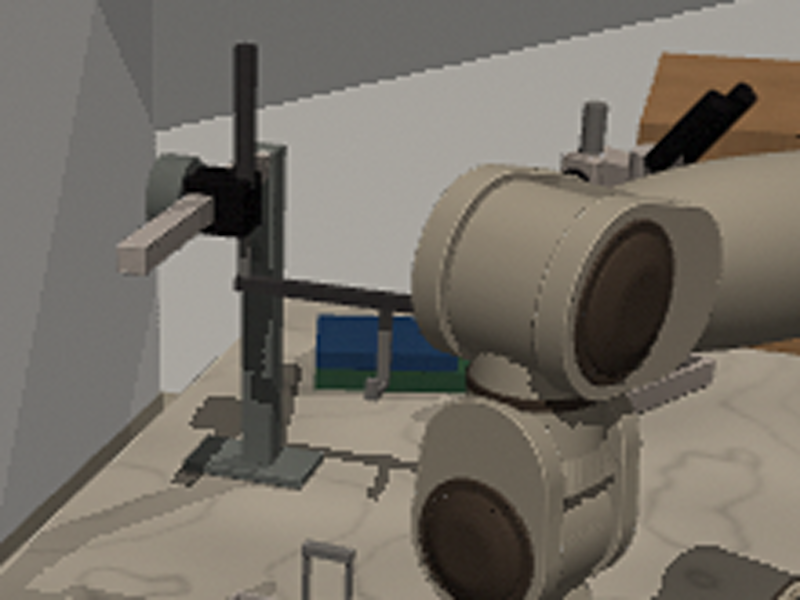

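Run:
```python
from h import *
P=np.load('topP.npy'); p=np.load('top0.npz')['p']
def rect(x0,x1,y0,y1,z0,z1,m=None):
    k=(P[...,0]>x0)&(P[...,0]<x1)&(P[...,1]>y0)&(P[...,1]<y1)&(P[...,2]>z0)&(P[...,2]<z1)
    if m is not None:k&=m
    q=P[k]; r=cv2.minAreaRect((q[:,:2]*1000).astype(np.float32)); return len(q),[np.round(a,1) for a in r],np.median(q[:,2]).round(4)
hsv=cv2.cvtColor(p,cv2.COLOR_RGB2HSV); w=(hsv[...,0]<18)&(hsv[...,1]>110)
print('cover',rect(.4,.75,.2,.5,.12,.14))
print('case<60',rect(.4,.75,.15,.5,.03,.07))
print('box',rect(.35,.7,-.03,.16,.06,.08))
print('handle',rect(.35,.7,-.03,.16,.075,.11,w))
print('spat',rect(.35,.7,-.03,.16,.077,.11))
print('carrier',rect(.38,.66,-.19,-.05,.03,.05))
print('bail',rect(.38,.66,-.19,-.05,.1,.14))
print('carr2',rect(.2,.4,-.35,-.1,.03,.15), rect(.2,.4,-.35,-.1,.1,.15))
print('hookarm',rect(.4,.8,-.45,-.3,.29,.34))
print('hookJ',rect(.45,.65,-.45,-.3,.17,.28))
print('rail',rect(.7,.8,-.6,-.1,.38,.44))
print('flask',rect(.6,.8,.05,.2,.03,.14),'dish',rect(.65,.85,-.17,0,.01,.03))
S=np.load('sideP.npy')
k=(S[...,0]>.45)&(S[...,0]<.65)&(S[...,1]>-.45)&(S[...,1]<-.28)&(S[...,2]>.15)&(S[...,2]<.3)
q=S[k]
for z in np.arange(.19,.3,.01):
    a=q[abs(q[:,2]-z)<.005]
    if len(a): print(z.round(3),len(a),a.min(0).round(3),a.max(0).round(3))
```

```text
cover (1489, [array([562.1, 361.3]), array([112.2, 154.7]), np.float64(34.7)], np.float64(0.1298))
case<60 (296, [array([578.3, 260.8]), array([ 43.9, 340.3]), np.float64(45.5)], np.float64(0.0579))
box (1992, [array([553.2,  51.5]), array([307.7, 137.9]), np.float64(7.4)], np.float64(0.0697))
handle (248, [array([578. ,  62.6]), array([288.4,  53.2]), np.float64(24.3)], np.float64(0.0915))
spat (521, [array([560.9,  53.7]), array([303.6, 133.2]), np.float64(10.2)], np.float64(0.0861))
carrier (290, [array([ 536.4, -122.9]), array([ 43. , 223.5]), np.float64(87.7)], np.float64(0.0429))
bail (83, [array([ 535.7, -124.7]), array([14.9, 53.3]), np.float64(86.3)], np.float64(0.1294))
carr2 (183, [array([ 308. , -237.2]), array([ 31.2, 162.4]), np.float64(3.0)], np.float64(0.0358)) (5, [array([ 307.8, -239.5]), array([29.7,  6.9]), np.float64(89.0)], np.float64(0.1022))
hookarm (669, [array([ 592.9, -377.6]), array([ 38.3, 273.4]), np.float64(88.8)], np.float64(0.3171))
hookJ (73, [array([ 561.7, -369.9]), array([16.3, 54.7]), np.float64(0.2)], np.float64(0.2137))
rail (2319, [array([ 754.2, -356.5]), array([412.7,  91.2]), np.float64(89.4)], np.float64(0.415))
flask (520, [array([674.2, 101. ]), array([168.7,  70.8]), np.float64(24.1)], np.float64(0.073)) dish (461, [array([746.9, -85.3]), array([155.1, 187.4]), np.float64(84.6)], np.float64(0.0181))
0.2 4 [ 0.553 -0.383  0.202] [ 0.568 -0.347  0.205]
0.21 20 [ 0.553 -0.393  0.205] [ 0.567 -0.34   0.215]
0.22 17 [ 0.553 -0.398  0.215] [ 0.568 -0.342  0.225]
0.23 13 [ 0.552 -0.4    0.225] [ 0.565 -0.335  0.234]
0.24 10 [ 0.553 -0.401  0.237] [ 0.566 -0.381  0.244]
0.25 8 [ 0.553 -0.395  0.248] [ 0.568 -0.384  0.254]
0.26 9 [ 0.555 -0.396  0.256] [ 0.568 -0.379  0.264]
0.27 10 [ 0.551 -0.396  0.265] [ 0.567 -0.379  0.274]
0.28 10 [ 0.553 -0.393  0.275] [ 0.567 -0.378  0.285]
0.29 5 [ 0.559 -0.39   0.288] [ 0.568 -0.383  0.291]
```

Run:
```python
from h import *
P=np.load('topP.npy'); p=np.load('top0.npz')['p']
hsv=cv2.cvtColor(p,cv2.COLOR_RGB2HSV); w=(hsv[...,0]<18)&(hsv[...,1]>110)
v,u=np.mgrid[:420,:560]; near=(u>268)&(u<312)&(v>168)&(v<252)
def rect(k):
    k=cv2.morphologyEx(k.astype(np.uint8),cv2.MORPH_OPEN,np.ones((3,3)))>0
    q=P[k]; r=cv2.minAreaRect((q[:,:2]*1000).astype(np.float32)); return len(q),[np.round(a,1) for a in r],np.median(q[:,2]).round(4)
print('box',rect(near&(P[...,2]>.06)&(P[...,2]<.1)))
print('handle',rect(near&w&(P[...,2]>.08)))
print('blade',rect(near&(P[...,2]>.0765)&(P[...,2]<.0885)&(~w)))
q=P[near&w]; print(q.min(0),q.max(0),np.unravel_index(0,(1,1)))
```

```text
box (2326, [array([528.7,  48.3]), array([250.3, 119.1]), np.float64(2.6)], np.float64(0.0709))
handle (227, [array([496.5,  25.6]), array([110. ,  23.7]), np.float64(5.8)], np.float64(0.0918))
blade (126, [array([605.6,  35.5]), array([92. , 22.8]), np.float64(3.7)], np.float64(0.0819))
[0.44100269 0.00905827 0.07543155] [0.55654293 0.0411847  0.10297494] (np.int64(0), np.int64(0))
```

```bash
cat > go.py <<'E'
import sys
from h import *
# usage: go.py x y z rx(=180) ry yaw  -> row numbers from current measured pose (or from pose given as second six)
a=list(map(float,sys.argv[1:])); 
if len(a)>6: p0,r0=np.array(a[6:9]),a[9:12]
else: o=telemetry.get_obs(); p0,r0=o['ee_pos'],o['tcp_rot']
M=Rw(r0); t=M.T@(np.array(a[:3])-p0); r=R.from_matrix(M.T@Rw(a[3:6])).as_rotvec()
print('row',t.round(4).tolist(),r.round(4).tolist(),'rows>=',np.ceil(max(np.linalg.norm(t)/.0417,np.degrees(np.linalg.norm(r))/7.16)))
E
python3 go.py .5314 .0288 .2 180 0 5.3; python3 go.py .5314 .0288 .092 180 0 5.3 .5314 .0288 .2 180 0 5.3
```

```text
row [-0.4743, -0.3083, 0.031] [-0.0004, 0.0016, 2.6323] rows>= 22.0
row [0.0, -0.0, 0.108] [0.0, 0.0, 0.0] rows>= 3.0
```

```bash
r='[-0.474,-0.308,0.031,0,0,2.632,0.3]'; python3 -m inch '[[-0.474,-0.308,0.031,0,0,2.632,0.3],[-0.474,-0.308,0.031,0,0,2.632,0.3],[-0.474,-0.308,0.031,0,0,2.632,0.3],[-0.474,-0.308,0.031,0,0,2.632,0.3],[-0.474,-0.308,0.031,0,0,2.632,0.3],[-0.474,-0.308,0.031,0,0,2.632,0.3],[-0.474,-0.308,0.031,0,0,2.632,0.3],[-0.474,-0.308,0.031,0,0,2.632,0.3],[-0.474,-0.308,0.031,0,0,2.632,0.3],[-0.474,-0.308,0.031,0,0,2.632,0.3],[-0.474,-0.308,0.031,0,0,2.632,0.3],[-0.474,-0.308,0.031,0,0,2.632,0.3]]'; python3 go.py .5314 .0288 .2 180 0 5.3
```

```text
time: 1.1
ee_pos: [0.4959, 0.0826, 0.2036]
tcp_rot: [-180.0, 0.0, 69.8]
wrist_force: [-0.1, 0.9, -0.6]
opening: 0.0594
row [-0.0382, 0.0519, 0.0036] [-0.0001, 0.0001, 1.126] rows>= 10.0
```

```bash
python3 -m inch '[[-0.038,0.052,0.0036,0,0,1.126,0.3],[-0.038,0.052,0.0036,0,0,1.126,0.3],[-0.038,0.052,0.0036,0,0,1.126,0.3],[-0.038,0.052,0.0036,0,0,1.126,0.3],[-0.038,0.052,0.0036,0,0,1.126,0.3],[-0.038,0.052,0.0036,0,0,1.126,0.3],[-0.038,0.052,0.0036,0,0,1.126,0.3],[-0.038,0.052,0.0036,0,0,1.126,0.3],[-0.038,0.052,0.0036,0,0,1.126,0.3],[-0.038,0.052,0.0036,0,0,1.126,0.3],[-0.038,0.052,0.0036,0,0,1.126,0.3],[-0.038,0.052,0.0036,0,0,1.126,0.3]]'
python3 - <<'E'
from h import *
o=telemetry.get_obs(); print(o['ee_pos'],o['tcp_rot'])
p,P,c,ray=cam('wrist'); cv2.imwrite('pics/w1.png',p[:,:,::-1])
hsv=cv2.cvtColor(p,cv2.COLOR_RGB2HSV); w=(hsv[...,0]<18)&(hsv[...,1]>110)&(P[...,2]>.08)&(P[...,2]<.105)&(abs(P[...,1]-.03)<.06)&(P[...,0]<.6)
w=cv2.morphologyEx(w.astype(np.uint8),cv2.MORPH_OPEN,np.ones((3,3)))>0
q=P[w]; r=cv2.minAreaRect((q[:,:2]*1000).astype(np.float32)); print(len(q),r,np.median(q[:,2]))
b=(P[...,2]>.078)&(P[...,2]<.086)&(abs(P[...,1]-.03)<.05)&(P[...,0]>.562)&(P[...,0]<.68); q=P[b]; print(len(q),cv2.minAreaRect((q[:,:2]*1000).astype(np.float32)))
E
```

```text
time: 2.1
ee_pos: [0.5313, 0.0313, 0.2001]
tcp_rot: [-180.0, 0.0, 5.9]
wrist_force: [0.2, 0.3, 0.6]
opening: 0.0597
[0.53127994 0.03131028 0.20011161] [-1.79998896e+02  2.21506535e-02  5.89900291e+00]
3590 ((501.07666015625, 26.192880630493164), (115.78203582763672, 24.45659065246582), 5.313309192657471) 0.09244843744680165
3341 ((606.3424072265625, 36.98211669921875), (90.36486053466797, 23.849132537841797), 5.769646167755127)
```

View pics/w1.png

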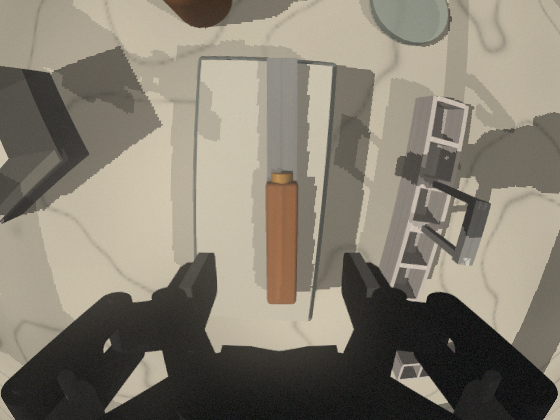

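```bash
python3 -m inch '[[0,0.0023,0.03,0,0,0.005,0.3],[0,0.0023,0.07,0,0,0.005,0.3],[0,0.0023,0.1,0,0,0.005,0.3],[0,0.0023,0.12,0,0,0.005,0.3],[0,0.0023,0.128,0,0,0.005,0.3],[0,0.0023,0.128,0,0,0.005,0.3]]' 60 ; python3 -m inch '[[0,0,0,0,0,0,0.9],[0,0,0,0,0,0,0.9],[0,0,0,0,0,0,0.9],[0,0,0,0,0,0,0.9],[0,0,0,0,0,0,0.9],[0,0,0,0,0,0,0.9]]' 60; python3 -m inch '[[0,0,0,0,0,0,0.9],[0,0,-0.03,0,0,0,0.9],[0,0,-0.06,0,0,0,0.9],[0,0,-0.1,0,0,0,0.9],[0,0,-0.13,0,0,0,0.9],[0,0,-0.13,0,0,0,0.9],[0,0,-0.13,0,0,0,0.9]]'; python3 go.py .3 .25 .2 180 0 34.7
```

```text
time: 2.65
ee_pos: [0.5304, 0.029, 0.0705]
tcp_rot: [-180.0, 0.2, 5.5]
wrist_force: [0.1, 0.1, 0.2]
opening: 0.0598
time: 3.15
ee_pos: [0.5328, 0.0291, 0.0744]
tcp_rot: [180.0, -0.2, 5.4]
wrist_force: [-0.2, -1.1, 6.5]
opening: 0.0248
time: 3.73
ee_pos: [0.5327, 0.0291, 0.205]
tcp_rot: [180.0, -0.3, 5.4]
wrist_force: [0.5, -0.7, -1.2]
opening: 0.0248
row [-0.211, -0.2418, 0.004] [0.0014, -0.0046, -0.5116] rows>= 8.0
```

```bash
python3 go.py .365 .225 .13 180 0 34.7
```

```text
row [-0.1489, -0.2108, 0.0743] [0.0014, -0.0046, -0.5116] rows>= 7.0
```

```bash
python3 -m inch '[[-0.15,-0.07,0,0,0,-0.1,0.9],[-0.15,-0.12,0.0,0,0,-0.25,0.9],[-0.149,-0.18,0.03,0,0,-0.4,0.9],[-0.149,-0.211,0.074,0.001,-0.005,-0.512,0.9],[-0.149,-0.211,0.074,0.001,-0.005,-0.512,0.9],[-0.149,-0.211,0.074,0.001,-0.005,-0.512,0.9],[-0.149,-0.211,0.074,0.001,-0.005,-0.512,0.9],[-0.149,-0.211,0.074,0.001,-0.005,-0.512,0.9],[-0.149,-0.211,0.074,0.001,-0.005,-0.512,0.9],[-0.149,-0.211,0.074,0.001,-0.005,-0.512,0.9],[-0.149,-0.211,0.074,0.001,-0.005,-0.512,0.9],[-0.149,-0.211,0.074,0.001,-0.005,-0.512,0.9]]'
python3 - <<'E'
from h import *
o=telemetry.get_obs(); print(o['ee_pos'],o['tcp_rot'])
p,P,c,ray=cam('wrist'); cv2.imwrite('pics/w2.png',p[:,:,::-1]); np.savez('w2.npz',p=p,P=P)
m=(P[...,2]>.122)&(P[...,2]<.14)&(P[...,0]>.45)&(P[...,1]>.22); q=P[m]; print('cover',len(q),cv2.minAreaRect((q[:,:2]*1000).astype(np.float32)),np.median(q[:,2]))
# tool-frame points for blade
T=(P-o['ee_pos'])@Rw(o['tcp_rot'])
for x0 in (40,60,80,100,115):
    m=(abs(T[...,0]-x0/1000)<.006)&(abs(T[...,1])<.03)&(abs(T[...,2])<.04); a=T[m]
    if len(a): print(x0,len(a),a.min(0).round(4),a.max(0).round(4),np.median(a,0).round(4))
E
```

```text
time: 4.73
ee_pos: [0.3642, 0.2245, 0.1287]
tcp_rot: [-179.9, 0.2, 34.6]
wrist_force: [0.8, -0.3, 0.1]
opening: 0.0251
[0.36420437 0.22446963 0.12867555] [-179.88194185    0.22489848   34.61481345]
cover 1837 ((452.986328125, 286.8355407714844), (22.773193359375, 24.5312442779541), 33.50419235229492) 0.1366402216258765
40 1588 [ 0.034  -0.0128 -0.0106] [ 0.046   0.0112 -0.0066] [ 0.0401 -0.0009 -0.0086]
60 1686 [ 0.0541 -0.0129 -0.0106] [ 0.0659  0.0112 -0.0067] [ 0.0601 -0.0009 -0.0085]
80 1689 [ 0.0741 -0.0128 -0.0111] [ 0.086   0.0111 -0.0062] [ 0.08   -0.0009 -0.0085]
100 1601 [ 0.094  -0.0131 -0.0106] [ 0.106   0.0112 -0.0063] [ 0.0999 -0.0009 -0.0085]
115 1309 [ 0.109  -0.013  -0.0107] [ 0.1201  0.0111 -0.0063] [ 0.1142 -0.0009 -0.0084]
```

View pics/w2.png

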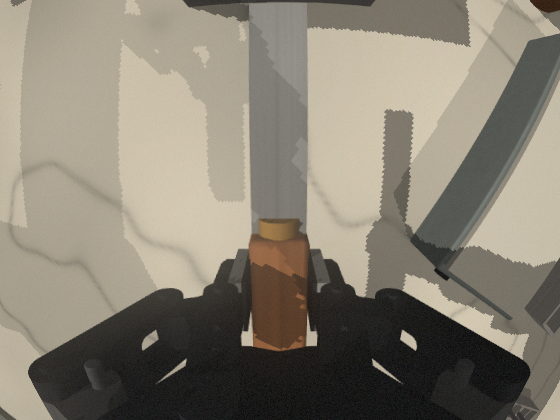

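```bash
python3 -m inch '[[0,0,0.03,0,0,0,0.9],[0,0,0.06,0,0,0,0.9],[0,0,0.08,0,0,0,0.9],[0,0,0.086,0,0,0,0.9],[0,0,0.086,0,0,0,0.9],[0,0,0.086,0,0,0,0.9],[0,0,0.086,0,0,0,0.9]]'
python3 - <<'E'
from h import *
o=telemetry.get_obs(); print(o['ee_pos'],o['tcp_rot'])
p,P,c,ray=cam('wrist'); 
T=(P-o['ee_pos'])@Rw(o['tcp_rot']); np.savez('w3.npz',p=p,P=P,T=T)
for x0 in (60,115,122,130,140,150,160,170):
    m=(abs(T[...,0]-x0/1000)<.003)&(abs(T[...,1])<.04); a=T[m]
    if len(a): print(x0,len(a),a.min(0).round(4),a.max(0).round(4),np.median(a,0).round(4))
E
```

```text
time: 5.37
ee_pos: [0.364, 0.2254, 0.044]
tcp_rot: [-179.9, 0.1, 34.7]
wrist_force: [1.0, -0.4, -0.7]
opening: 0.0246
[0.36401384 0.22539354 0.04397844] [-1.79881808e+02  1.32244392e-01  3.46836738e+01]
60 1699 [ 0.057  -0.0399 -0.0108] [0.063  0.04   0.0451] [ 0.06   -0.     -0.0071]
115 1538 [ 0.112 -0.04  -0.011] [0.118  0.0399 0.0454] [ 0.1149 -0.0005  0.042 ]
122 849 [ 0.119  -0.04   -0.0096] [0.125  0.04   0.0456] [0.1217 0.0063 0.043 ]
130 757 [ 0.127  -0.0399  0.0405] [0.133  0.04   0.0464] [0.13   0.0167 0.0431]
140 834 [ 0.137  -0.04    0.0409] [0.1429 0.0399 0.0453] [0.1403 0.0019 0.0431]
```

```bash
python3 -m inch '[[0.015,0,0.0015,0,0,0,0.9],[0.03,0,0.0015,0,0,0,0.9],[0.042,0,0.0015,0,0,0,0.9],[0.047,0,0.0015,0,0,0,0.9],[0.052,0,0.0015,0,0,0,0.9],[0.056,0,0.0015,0,0,0,0.9],[0.06,0,0.0015,0,0,0,0.9],[0.061,0,0.0015,0,0,0,0.9],[0.061,0,0.0015,0,0,0,0.9]]'
python3 - <<'E'
from h import *
o=telemetry.get_obs(); print(o['ee_pos'],o['tcp_rot'])
p,P,c,ray=cam('side'); crop(p,150,220,350,370,'pics/s1.png')
E
```

```text
time: 6.17
ee_pos: [0.4132, 0.2598, 0.0406]
tcp_rot: [-179.9, 0.3, 34.7]
wrist_force: [0.2, 0.2, 0.0]
opening: 0.0246
[0.41317387 0.25981307 0.04059251] [-179.87332219    0.2635667    34.71114486]
pics/s1.png scale 4.0
```

View pics/s1.png

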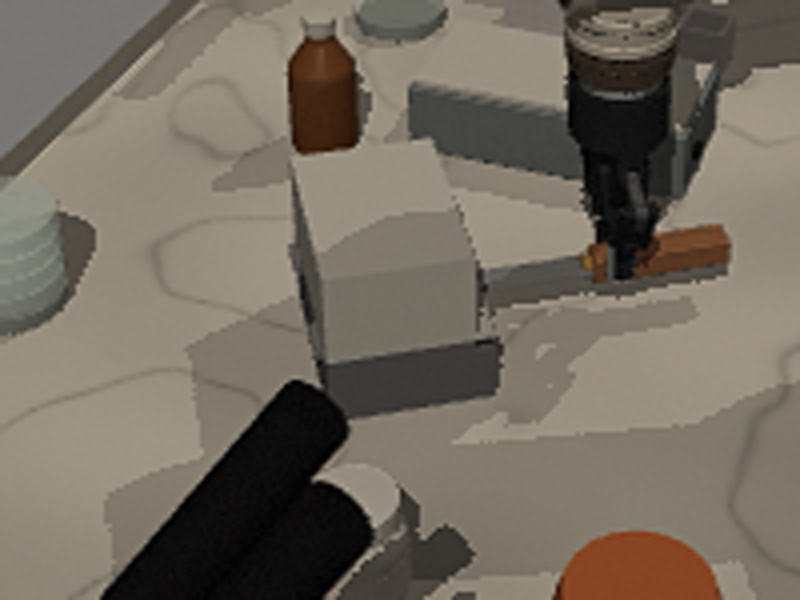

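```bash
python3 -m inch '[[0.001,0,-0.008,0,0,0,0.9],[0.003,0,-0.018,0,0,0,0.9],[0.005,0,-0.03,0,0,0,0.9],[0.01,0,-0.042,0,0,0,0.9],[0.015,0,-0.054,0,0,0,0.9],[0.021,0,-0.065,0,0,0,0.9],[0.028,0,-0.076,0,0,0,0.9],[0.036,0,-0.086,0,0,0,0.9],[0.044,0,-0.095,0,0,0,0.9],[0.053,0,-0.103,0,0,0,0.9],[0.063,0,-0.11,0,0,0,0.9],[0.063,0,-0.11,0,0,0,0.9]]'; python3 -m inch '[[0.011,0,-0.007,0,0,0,0.9],[0.022,0,-0.012,0,0,0,0.9],[0.034,0,-0.016,0,0,0,0.9],[0.046,0,-0.019,0,0,0,0.9],[0.046,0,-0.019,0,0,0,0.9]]';  python3 - <<'E'
from h import *
o=telemetry.get_obs(); print(o['ee_pos'],o['tcp_rot'])
p,P,c,ray=cam('side'); crop(p,150,220,350,370,'pics/s2.png')
E
```

```text
time: 7.22
ee_pos: [0.4673, 0.297, 0.153]
tcp_rot: [-179.9, 0.0, 34.7]
wrist_force: [0.9, 0.4, -1.0]
opening: 0.0246
time: 7.63
ee_pos: [0.5046, 0.3228, 0.1699]
tcp_rot: [-179.9, 0.2, 34.7]
wrist_force: [0.4, 0.6, -1.5]
opening: 0.0245
[0.50458707 0.32279391 0.16987955] [-1.79874376e+02  1.61399745e-01  3.47146821e+01]
pics/s2.png scale 4.0
```

View pics/s2.png

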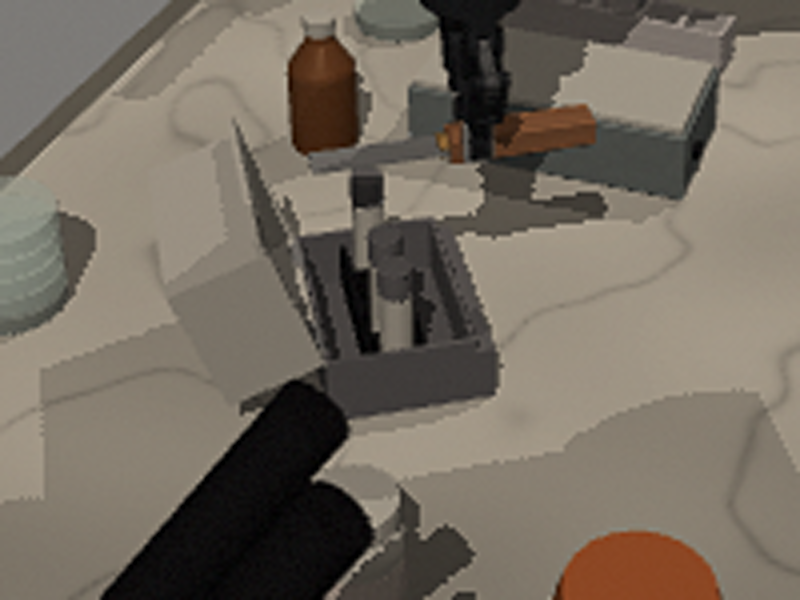

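```bash
python3 go.py .527 .047 .19 180 0 4
```

```text
row [-0.1377, 0.2394, -0.0205] [-0.001, 0.0046, 0.536] rows>= 7.0
```

```bash
python3 -m inch '[[-0.03,0.02,-0.02,0,0,0.05,0.9],[-0.065,0.055,-0.02,0,0,0.15,0.9],[-0.1,0.09,-0.02,0,0,0.25,0.9],[-0.12,0.13,-0.02,0,0,0.35,0.9],[-0.138,0.17,-0.02,0,0,0.45,0.9],[-0.138,0.21,-0.02,0,0,0.536,0.9],[-0.138,0.239,-0.02,0,0,0.536,0.9],[-0.138,0.239,-0.02,0,0,0.536,0.9],[-0.138,0.239,-0.02,0,0,0.536,0.9],[-0.138,0.239,-0.02,0,0,0.536,0.9]]'; python3 go.py .527 .047 .0755 180 0 4;  python3 - <<'E'
from h import *
o=telemetry.get_obs(); print(o['ee_pos'],o['tcp_rot'])
p,P,c,ray=cam('side'); crop(p,150,220,350,370,'pics/s3.png')
for n in ('wrist',):
    p,P,c,ray=cam(n); T=(P-o['ee_pos'])@Rw(o['tcp_rot'])
    m=(abs(T[...,0]-.09)<.01)&(abs(T[...,1])<.01)&(abs(T[...,2])<.03); print('blade z',np.median(T[m],0))
p,P,c,ray=cam('top'); np.savez('top1.npz',p=p,P=P)
m=(P[...,2]>.095)&(P[...,2]<.13)&(abs(P[...,0]-.56)<.07)&(abs(P[...,1]-.36)<.08)
m=m.astype(np.uint8); n,l,s,ce=cv2.connectedComponentsWithStats(m)
for i in range(1,n):
    if s[i,4]>8:
        q=P[l==i]; cc=q.mean(0); d=cc[:2]-[.5621,.3613]; cs,sn=np.cos(np.radians(34.7)),np.sin(np.radians(34.7)); print(s[i,4],cc.round(4),'case xy',(d[0]*cs+d[1]*sn).round(4),(-d[0]*sn+d[1]*cs).round(4))
E
```

```text
time: 8.52
ee_pos: [0.5257, 0.0419, 0.1892]
tcp_rot: [-179.8, 0.3, 4.5]
wrist_force: [-0.7, -0.1, -1.6]
opening: 0.0244
row [0.0024, -0.0045, 0.1137] [-0.004, 0.0057, 0.0086] rows>= 3.0
[0.52568657 0.04193281 0.18915096] [-179.77034777    0.32483601    4.49386393]
pics/s3.png scale 4.0
blade z [ 8.98963658e-02  9.07309893e-05 -8.52231505e-03]
54 [0.5931 0.3138 0.1152] case xy -0.0016 -0.0567
54 [0.5494 0.375  0.1157] case xy -0.0026 0.0185
60 [0.5283 0.4064 0.1147] case xy -0.0021 0.0564
```

```bash
python3 -m inch '[[0.002,-0.004,0.035,0,0,0,0.9],[0.002,-0.004,0.07,0,0,0,0.9],[0.002,-0.004,0.098,0,0,0,0.9],[0.002,-0.004,0.108,0,0,0,0.9],[0.002,-0.004,0.114,0,0,0,0.9],[0.002,-0.004,0.114,0,0,0,0.9],[0.002,-0.004,0.114,0,0,0,0.9],[0.002,-0.004,0.114,0,0,0,0.3],[0.002,-0.004,0.114,0,0,0,0.3],[0.002,-0.004,0.114,0,0,0,0.3],[0.002,-0.004,0.114,0,0,0,0.3],[0.002,-0.004,0.114,0,0,0,0.3]]'; python3 -m inch '[[0,0,-0.03,0,0,0,0.3],[0,0,-0.06,0,0,0,0.3],[0,0,-0.1,0,0,0,0.3],[0,0,-0.14,0,0,0,0.3],[0,0,-0.14,0,0,0,0.3]]'; python3 go.py .5936 .3147 .2 180 0 -55.3
```

```text
time: 9.67
ee_pos: [0.528, 0.0439, 0.0754]
tcp_rot: [-179.7, 0.3, 4.6]
wrist_force: [0.1, -0.5, 0.2]
opening: 0.0598
time: 10.08
ee_pos: [0.5306, 0.0433, 0.2233]
tcp_rot: [-179.7, -0.3, 4.6]
wrist_force: [1.9, -0.1, 0.3]
opening: 0.0596
row [0.0846, -0.2652, 0.0252] [-0.0076, -0.002, 1.0462] rows>= 9.0
```

View pics/s3.png

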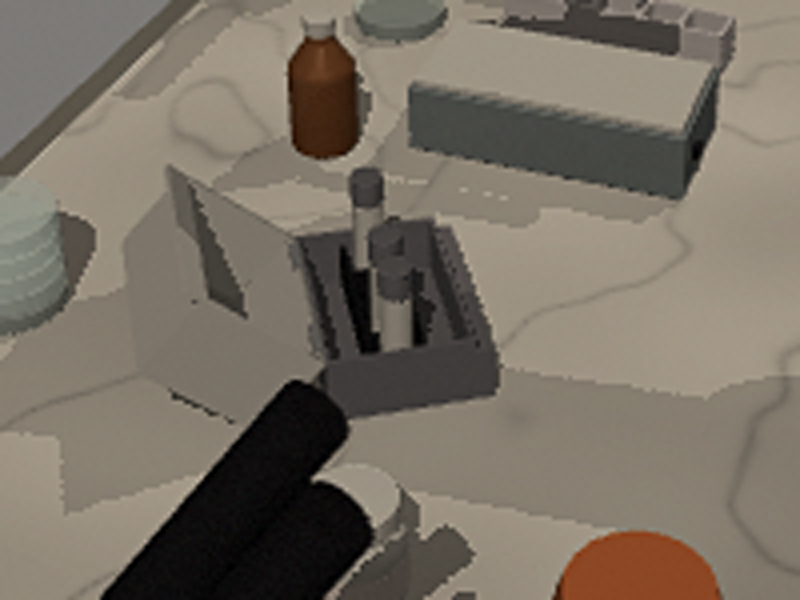

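```bash
python3 go.py .5941 .3142 .2 180 0 -55.3; python3 -m inch '[[0.08,-0.266,0.02,-0.005,0,1.046,0.3],[0.08,-0.266,0.02,-0.005,0,1.046,0.3],[0.08,-0.266,0.02,-0.005,0,1.046,0.3],[0.08,-0.266,0.02,-0.005,0,1.046,0.3],[0.08,-0.266,0.02,-0.005,0,1.046,0.3],[0.08,-0.266,0.02,-0.005,0,1.046,0.3],[0.08,-0.266,0.02,-0.005,0,1.046,0.3],[0.08,-0.266,0.02,-0.005,0,1.046,0.3],[0.08,-0.266,0.02,-0.005,0,1.046,0.3],[0.08,-0.266,0.02,-0.005,0,1.046,0.3],[0.08,-0.266,0.02,-0.005,0,1.046,0.3]]'
python3 - <<'E'
from h import *
z=np.load('top1.npz'); P=z['P']
def rect(x0,x1,y0,y1,z0,z1):
    k=(P[...,0]>x0)&(P[...,0]<x1)&(P[...,1]>y0)&(P[...,1]<y1)&(P[...,2]>z0)&(P[...,2]<z1)
    q=P[k]; return len(q),cv2.minAreaRect((q[:,:2]*1000).astype(np.float32))
print(rect(.38,.68,-.25,-.03,.03,.05)); print(rect(.38,.68,-.25,-.03,.1,.14))
E
python3 go.py .5941 .3142 .09 180 0 -55.3
```

```text
row [0.0851, -0.2647, 0.0252] [-0.0076, -0.002, 1.0462] rows>= 9.0
time: 11.0
ee_pos: [0.4981, -0.1046, 0.2012]
tcp_rot: [-166.8, 3.7, -19.2]
wrist_force: [-0.9, 0.9, -0.1]
opening: 0.0596
(298, ((536.30224609375, -123.14000701904297), (42.455810546875, 223.9319305419922), 87.5151596069336))
(82, ((534.9012451171875, -124.61007690429688), (14.723567008972168, 52.74049377441406), 87.01359558105469))
row [-0.0395, -0.3897, 0.2086] [-0.2023, 0.1352, 0.6203] rows>= 11.0
```

```bash
python3 -c "
from h import *
o=telemetry.get_obs(); print(o['time'],o['q'].round(1),o['qd'].round(1),o['ee_pos'],o['tcp_rot'])"
```

```text
11.0 [-19.2   1.9   2.6  94.4  13.2 179.9] [-23.8 -12.6 -13.9   1.1   2.6  -0.1] [ 0.49813607 -0.10459788  0.20119115] [-166.78772925    3.72186305  -19.15494021]
```

```bash
python3 go.py .53 .03 .25 180 0 50
```

```text
row [-0.0172, -0.1449, -0.0151] [-0.241, -0.0825, -1.2084] rows>= 10.0
```

```bash
python3 -m inch '[[-0.017,-0.145,-0.015,-0.241,-0.083,-1.208,0.3],[-0.017,-0.145,-0.015,-0.241,-0.083,-1.208,0.3],[-0.017,-0.145,-0.015,-0.241,-0.083,-1.208,0.3],[-0.017,-0.145,-0.015,-0.241,-0.083,-1.208,0.3],[-0.017,-0.145,-0.015,-0.241,-0.083,-1.208,0.3],[-0.017,-0.145,-0.015,-0.241,-0.083,-1.208,0.3],[-0.017,-0.145,-0.015,-0.241,-0.083,-1.208,0.3],[-0.017,-0.145,-0.015,-0.241,-0.083,-1.208,0.3],[-0.017,-0.145,-0.015,-0.241,-0.083,-1.208,0.3],[-0.017,-0.145,-0.015,-0.241,-0.083,-1.208,0.3],[-0.017,-0.145,-0.015,-0.241,-0.083,-1.208,0.3],[-0.017,-0.145,-0.015,-0.241,-0.083,-1.208,0.3]]'; python3 -c "
from h import *
o=telemetry.get_obs(); print(o['q'].round(1),o['qd'].round(1))";python3 go.py .5941 .3142 .2 180 0 124.7
```

```text
time: 12.0
ee_pos: [0.5302, 0.0312, 0.2503]
tcp_rot: [-180.0, 0.0, 49.9]
wrist_force: [0.4, 0.1, -0.1]
opening: 0.0596
[  3.4   2.8  10.   97.1   0.  133.4] [-0.5  0.3  0.2  0.2  0.4  1.3]
row [0.2577, -0.1333, 0.0503] [-0.0001, -0.0, -1.305] rows>= 11.0
```

```bash
python3 -m inch '[[0.258,-0.133,0.05,0,0,-1.305,0.3],[0.258,-0.133,0.05,0,0,-1.305,0.3],[0.258,-0.133,0.05,0,0,-1.305,0.3],[0.258,-0.133,0.05,0,0,-1.305,0.3],[0.258,-0.133,0.05,0,0,-1.305,0.3],[0.258,-0.133,0.05,0,0,-1.305,0.3],[0.258,-0.133,0.05,0,0,-1.305,0.3],[0.258,-0.133,0.05,0,0,-1.305,0.3],[0.258,-0.133,0.05,0,0,-1.305,0.3],[0.258,-0.133,0.05,0,0,-1.305,0.3],[0.258,-0.133,0.05,0,0,-1.305,0.3],[0.258,-0.133,0.05,0,0,-1.305,0.3]]'; python3 go.py .5941 .3142 .09 180 0 124.7
python3 - <<'E'
from h import *
p,P,c,ray=cam('wrist'); cv2.imwrite('pics/w4.png',p[:,:,::-1])
m=(P[...,2]>.112)&(P[...,2]<.123)&(abs(P[...,0]-.56)<.08)&(abs(P[...,1]-.36)<.08)
n,l,s,ce=cv2.connectedComponentsWithStats(m.astype(np.uint8))
for i in range(1,n):
    if s[i,4]>60: q=P[l==i]; print(s[i,4],((q.min(0)+q.max(0))/2).round(4),np.ptp(q,axis=0).round(3))
E
```

```text
time: 13.0
ee_pos: [0.594, 0.314, 0.1995]
tcp_rot: [-179.9, -0.0, 124.8]
wrist_force: [0.2, 0.0, -0.8]
opening: 0.0596
row [0.0001, 0.0003, 0.1095] [-0.0013, -0.0003, 0.0017] rows>= 3.0
1052 [0.5303 0.4094 0.1166] [0.026 0.025 0.009]
1054 [0.5522 0.3784 0.1181] [0.025 0.026 0.005]
977 [0.595  0.3166 0.1163] [0.025 0.026 0.008]
```

```bash
python3 -m inch '[[0.0015,0.002,0.03,0,0,0,0.3],[0.0015,0.002,0.06,0,0,0,0.3],[0.0015,0.002,0.09,0,0,0,0.3],[0.0015,0.002,0.105,0,0,0,0.3],[0.0015,0.002,0.109,0,0,0,0.3],[0.0015,0.002,0.109,0,0,0,0.3],[0.0015,0.002,0.109,0,0,0,0.8],[0.0015,0.002,0.109,0,0,0,0.8],[0.0015,0.002,0.109,0,0,0,0.8],[0.0015,0.002,0.109,0,0,0,0.8],[0.0015,0.002,0.109,0,0,0,0.8],[0.0015,0.002,0.109,0,0,0,0.8]]' 40; python3 -m inch '[[0,0,-0.02,0,0,0,0.8],[0,0,-0.05,0,0,0,0.8],[0,0,-0.08,0,0,0,0.8],[0,0,-0.11,0,0,0,0.8],[0,0,-0.125,0,0,0,0.8],[0,0,-0.125,0,0,0,0.8],[0,0,-0.125,0,0,0,0.8]]'
python3 - <<'E'
import math
c=(.5363,-.1235); y=math.radians(-2.7)
for x in (88,47,-88): print(x,c[0]+x/1000*math.cos(y),c[1]+x/1000*math.sin(y))
E
python3 go.py .624 -.1275 .2155 180 0 177.3
```

```text
time: 14.05
ee_pos: [0.5954, 0.3168, 0.093]
tcp_rot: [179.9, 0.0, 124.8]
wrist_force: [-0.9, -0.6, 6.1]
opening: 0.0244
time: 14.63
ee_pos: [0.5951, 0.3168, 0.217]
tcp_rot: [179.9, 0.0, 124.9]
wrist_force: [-0.2, -0.7, -0.9]
opening: 0.025
88 0.6242023089966533 -0.12764536766244855
47 0.5832478241232126 -0.1257140031833532
-88 0.44839769100334664 -0.11935463233755145
row [-0.3811, -0.2302, 0.0014] [0.0014, 0.0014, -0.9154] rows>= 11.0
```

```bash
python3 -m inch '[[-0.381,-0.23,-0.005,0,0,-0.915,0.8],[-0.381,-0.23,-0.005,0,0,-0.915,0.8],[-0.381,-0.23,-0.005,0,0,-0.915,0.8],[-0.381,-0.23,-0.005,0,0,-0.915,0.8],[-0.381,-0.23,-0.005,0,0,-0.915,0.8],[-0.381,-0.23,-0.005,0,0,-0.915,0.8],[-0.381,-0.23,-0.005,0,0,-0.915,0.8],[-0.381,-0.23,-0.005,0,0,-0.915,0.8],[-0.381,-0.23,-0.005,0,0,-0.915,0.8],[-0.381,-0.23,-0.005,0,0,-0.915,0.8],[-0.381,-0.23,-0.005,0,0,-0.915,0.8],[-0.381,-0.23,-0.005,0,0,-0.915,0.8]]';python3 -m inch '[[0,0,0,0,0,0,0.8],[0,0,0,0,0,0,0.8],[0,0,0,0,0,0,0.8]]'
cat > car.py <<'E'
from h import *
def rect(P,z0,z1,open_=1):
    k=(P[...,0]>.38)&(P[...,0]<.68)&(P[...,1]>-.22)&(P[...,1]<-.04)&(P[...,2]>z0)&(P[...,2]<z1)
    q=P[k]; r=cv2.minAreaRect((q[:,:2]*1000).astype(np.float32)); return len(q),[np.round(a,1) for a in r]
if __name__=='__main__':
    o=telemetry.get_obs(); print(o['ee_pos'].round(4),o['tcp_rot'].round(2))
    p,P,c,ray=cam('wrist'); np.savez('wc.npz',p=p,P=P); cv2.imwrite('pics/wc.png',p[:,:,::-1])
    print('wrist',rect(P,.038,.05),rect(P,.12,.14))
    p,P,c,ray=cam('top'); print('top',rect(P,.038,.05),rect(P,.12,.14))
E
python3 car.py
```

```text
time: 15.63
ee_pos: [0.6229, -0.1337, 0.2189]
tcp_rot: [-179.9, -0.2, 177.0]
wrist_force: [0.1, 0.8, -0.7]
opening: 0.0247
time: 15.88
ee_pos: [0.6235, -0.1265, 0.2205]
tcp_rot: [-180.0, -0.1, 177.3]
wrist_force: [0.2, 0.2, -1.1]
opening: 0.0244
[ 0.6235 -0.1265  0.2205] [-1.7999e+02 -7.0000e-02  1.7735e+02]
wrist (2998, [array([ 569.6, -111.3]), array([ 43.8, 219.6]), np.float64(87.2)]) (1708, [array([ 583.4, -114.9]), array([26.3, 81. ]), np.float64(75.0)])
top (89, [array([ 596.4, -106.6]), array([ 28.7, 167.1]), np.float64(87.7)]) (0, [array([0., 0.]), array([0., 0.]), np.float64(0.0)])
```

View pics/wc.png

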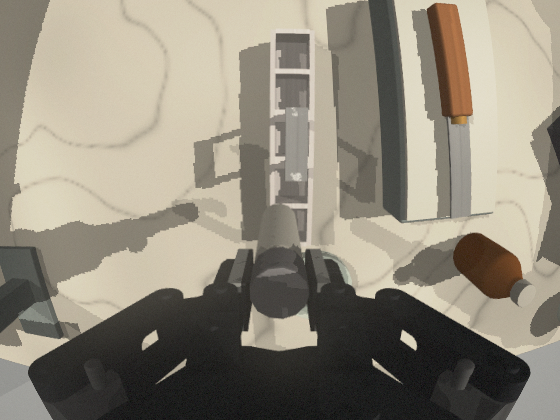

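```bash
python3 go.py .6575 -.1156 .215 180 0 177.2; python3 -m inch '[[-0.0345,-0.0095,0,0,0,0,0.8],[-0.0345,-0.0095,0,0,0,0,0.8],[-0.0345,-0.0095,0,0,0,0,0.8],[-0.0345,-0.0095,0,0,0,0,0.8],[-0.0345,-0.0095,0,0,0,0,0.8]]'
python3 - <<'E'
from h import *
o=telemetry.get_obs(); print(o['ee_pos'].round(4),o['tcp_rot'].round(2))
from car import rect
p,P,c,ray=cam('wrist'); T=(P-o['ee_pos'])@Rw(o['tcp_rot'])
print(rect(P,.038,.05))
P2=P.copy(); P2[P[...,0]>.615]=np.nan; print(rect(P2,.12,.14))
for z0 in (-.02,0,.02,.04,.06):
    m=(abs(T[...,2]-z0)<.006)&(abs(T[...,0])<.03)&(abs(T[...,1])<.02); a=T[m]; print(z0,len(a), a.min(0).round(4) if len(a) else '',a.max(0).round(4) if len(a) else '')
E
```

```text
row [-0.0333, 0.0122, 0.006] [-0.0004, -0.0005, 0.0033] rows>= 1.0
time: 16.4
ee_pos: [0.6575, -0.138, 0.2224]
tcp_rot: [-180.0, 0.1, 177.3]
wrist_force: [0.1, -0.3, -0.2]
opening: 0.0245
[ 0.6575 -0.138   0.2224] [-1.7996e+02  8.0000e-02  1.7733e+02]
(3081, [array([ 571.1, -111.2]), array([ 43.7, 218.6]), np.float64(87.0)])
(1657, [array([ 570.7, -111.4]), array([16.6, 53. ]), np.float64(86.4)])
-0.02 3205 [-0.0131 -0.0189 -0.026 ] [ 0.0128  0.0194 -0.014 ]
0 429 [ 0.0016 -0.0184 -0.006 ] [0.0125 0.0184 0.006 ]
0.02 300 [ 0.     -0.0121  0.0141] [0.0123 0.0125 0.026 ]
0.04 224 [ 0.    -0.012  0.034] [0.0121 0.0124 0.046 ]
0.06 166 [ 0.0002 -0.0121  0.0541] [0.0122 0.0123 0.066 ]
```

```bash
python3 go.py .6585 -.1159 .1 180 0 177.2
```

```text
row [0.0002, 0.0224, 0.1227] [-0.0009, 0.0017, 0.0021] rows>= 3.0
```

```bash
python3 -m inch '[[0,0.0215,0,0,0,0,0.8],[0,0.0215,0,0,0,0,0.8],[0,0.0215,0,0,0,0,0.8],[0,0.0215,0.03,0,0,0,0.8],[0,0.0215,0.06,0,0,0,0.8],[0,0.0215,0.08,0,0,0,0.8],[0,0.0215,0.09,0,0,0,0.8],[0,0.0215,0.1,0,0,0,0.8],[0,0.0215,0.11,0,0,0,0.8],[0,0.0215,0.12,0,0,0,0.8],[0,0.0215,0.125,0,0,0,0.8],[0,0.0215,0.125,0,0,0,0.8]]'; python3 -m inch '[[0,0,0,0,0,0,0.8]]'
```

```text
time: 17.45
ee_pos: [0.6584, -0.1173, 0.0952]
tcp_rot: [-180.0, -0.1, 177.3]
wrist_force: [-0.7, -0.6, -1.1]
opening: 0.0246
time: 17.53
ee_pos: [0.6588, -0.1173, 0.0965]
tcp_rot: [-180.0, 0.0, 177.3]
wrist_force: [0.2, 0.3, -0.7]
opening: 0.0243
```

```bash
python3 -m inch '[[0,0,0,0,0,0,0.3],[0,0,0,0,0,0,0.3],[0,0,0,0,0,0,0.3],[0,0,0,0,0,0,0.3],[0,0,-0.03,0,0,0,0.3],[0,0,-0.06,0,0,0,0.3],[0,0,-0.1,0,0,0,0.3],[0,0,-0.115,0,0,0,0.3],[0,0,-0.115,0,0,0,0.3],[0,0,-0.115,0,0,0,0.3]]'; python3 go.py .5522 .3784 .21 180 0 124.7
```

```text
time: 18.37
ee_pos: [0.6593, -0.1173, 0.2126]
tcp_rot: [-179.9, 0.1, 177.3]
wrist_force: [0.6, 0.3, -0.8]
opening: 0.0601
row [0.1304, 0.4901, 0.0018] [0.0003, 0.0027, 0.9179] rows>= 13.0
```

```bash
python3 -m inch '[[0.04,0.04,0,0,0,0.11,0.3],[0.08,0.08,0,0,0,0.22,0.3],[0.13,0.12,0,0,0,0.33,0.3],[0.13,0.49,0,0,0,0.918,0.3],[0.13,0.49,0,0,0,0.918,0.3],[0.13,0.49,0,0,0,0.918,0.3],[0.13,0.49,0,0,0,0.918,0.3],[0.13,0.49,0,0,0,0.918,0.3],[0.13,0.49,0,0,0,0.918,0.3],[0.13,0.49,0,0,0,0.918,0.3],[0.13,0.49,0,0,0,0.918,0.3],[0.13,0.49,0,0,0,0.918,0.3]]';python3 -m inch '[[0,0,0,0,0,0,0.3],[0,0,0,0,0,0,0.3]]'; python3 go.py .5522 .3784 .09 180 0 124.7
```

```text
time: 19.37
ee_pos: [0.5534, 0.3351, 0.2094]
tcp_rot: [-179.9, 0.0, 124.7]
wrist_force: [1.2, -0.6, 0.6]
opening: 0.0597
time: 19.53
ee_pos: [0.5533, 0.3352, 0.2085]
tcp_rot: [-179.8, 0.0, 124.9]
wrist_force: [0.4, -0.3, -0.4]
opening: 0.0597
row [0.0361, 0.0243, 0.1184] [-0.0038, 0.0002, 0.0033] rows>= 4.0
```

```bash
python3 -m inch '[[0.036,0.024,0,-0.003,0,0,0.3],[0.036,0.024,0,-0.003,0,0,0.3],[0.036,0.024,0.03,-0.003,0,0,0.3],[0.036,0.024,0.06,-0.003,0,0,0.3],[0.036,0.024,0.09,-0.003,0,0,0.3],[0.036,0.024,0.112,-0.003,0,0,0.3],[0.036,0.024,0.118,-0.003,0,0,0.3],[0.036,0.024,0.118,-0.003,0,0,0.3]]'; python3 -m inch '[[0,0,0,0,0,0,0.8],[0,0,0,0,0,0,0.8],[0,0,0,0,0,0,0.8],[0,0,0,0,0,0,0.8],[0,0,0,0,0,0,0.8],[0,0,0,0,0,0,0.8]]' 40;  python3 -m inch '[[0,0,-0.02,0,0,0,0.8],[0,0,-0.05,0,0,0,0.8],[0,0,-0.08,0,0,0,0.8],[0,0,-0.11,0,0,0,0.8],[0,0,-0.125,0,0,0,0.8],[0,0,-0.125,0,0,0,0.8],[0,0,-0.125,0,0,0,0.8]]'; python3 go.py .6178 -.1138 .22 180 0 177.2
```

```text
time: 20.2
ee_pos: [0.5528, 0.3747, 0.0906]
tcp_rot: [-179.9, 0.0, 124.6]
wrist_force: [-0.0, -0.1, 0.8]
opening: 0.0595
time: 20.7
ee_pos: [0.5543, 0.3769, 0.0952]
tcp_rot: [179.7, 0.0, 124.7]
wrist_force: [-0.9, -0.6, 7.1]
opening: 0.0246
time: 21.28
ee_pos: [0.5538, 0.3767, 0.2192]
tcp_rot: [179.7, 0.0, 124.7]
wrist_force: [0.1, 0.4, -1.7]
opening: 0.0248
row [-0.4397, -0.2266, -0.0018] [0.0045, 0.0027, -0.9164] rows>= 12.0
```

```bash
python3 -m inch '[[-0.44,-0.227,-0.01,0.004,0,-0.916,0.8],[-0.44,-0.227,-0.01,0.004,0,-0.916,0.8],[-0.44,-0.227,-0.01,0.004,0,-0.916,0.8],[-0.44,-0.227,-0.01,0.004,0,-0.916,0.8],[-0.44,-0.227,-0.01,0.004,0,-0.916,0.8],[-0.44,-0.227,-0.01,0.004,0,-0.916,0.8],[-0.44,-0.227,-0.01,0.004,0,-0.916,0.8],[-0.44,-0.227,-0.01,0.004,0,-0.916,0.8],[-0.44,-0.227,-0.01,0.004,0,-0.916,0.8],[-0.44,-0.227,-0.01,0.004,0,-0.916,0.8],[-0.44,-0.227,-0.01,0.004,0,-0.916,0.8],[-0.44,-0.227,-0.01,0.004,0,-0.916,0.8]]';python3 -m inch '[[0,0,0,0,0,0,0.8],[0,0,0,0,0,0,0.8],[0,0,0,0,0,0,0.8]]'
cat > chk.py <<'E'
import sys
from h import *
from car import rect
o=telemetry.get_obs(); print(o['ee_pos'].round(4),o['tcp_rot'].round(2))
p,P,c,ray=cam('wrist'); T=(P-o['ee_pos'])@Rw(o['tcp_rot']); np.savez('wc.npz',p=p,P=P); cv2.imwrite('pics/wc2.png',p[:,:,::-1])
held=(abs(T[...,0])<.03)&(abs(T[...,1])<.03)&(T[...,2]<.1); P2=P.copy(); P2[held]=np.nan
P2[(P[...,0]>.6)]=np.nan
print('carrier',rect(P,.038,.05)); print('bail',rect(P2,.122,.14))
for z0 in (.02,.06):
    m=(abs(T[...,2]-z0)<.006)&(abs(T[...,0])<.03)&(abs(T[...,1])<.02); a=T[m]; print(z0,len(a), a.min(0).round(4) if len(a) else '',a.max(0).round(4) if len(a) else '')
E
python3 chk.py
```

```text
time: 22.28
ee_pos: [0.6159, -0.1122, 0.2259]
tcp_rot: [-179.9, -0.1, 177.2]
wrist_force: [0.7, 1.1, -1.2]
opening: 0.0245
time: 22.53
ee_pos: [0.6161, -0.1102, 0.2261]
tcp_rot: [-179.9, -0.1, 177.1]
wrist_force: [-0.8, 0.2, 0.4]
opening: 0.0243
[ 0.6161 -0.1102  0.2261] [-1.7991e+02 -8.0000e-02  1.7713e+02]
carrier (2669, [array([ 565.6, -111.3]), array([ 43.4, 211. ]), np.float64(87.1)])
bail (1196, [array([ 565.1, -111.4]), array([15.6, 40.6]), np.float64(87.1)])
0.02 293 [ 0.0051 -0.0122  0.014 ] [0.0155 0.0118 0.0259]
0.06 153 [ 0.006  -0.0126  0.054 ] [0.0156 0.0111 0.066 ]
```

```bash
python3 go.py .6204 -.1135 .099 180 0 177.1
```

```text
row [-0.0045, -0.0036, 0.1275] [-0.0018, -0.0009, 0.0018] rows>= 4.0
```

```bash
python3 -m inch '[[-0.0045,-0.0035,0,-0.001,0,0,0.8],[-0.0045,-0.0035,0,-0.001,0,0,0.8],[-0.0045,-0.0035,0.03,-0.001,0,0,0.8],[-0.0045,-0.0035,0.06,-0.001,0,0,0.8],[-0.0045,-0.0035,0.08,-0.001,0,0,0.8],[-0.0045,-0.0035,0.09,-0.001,0,0,0.8],[-0.0045,-0.0035,0.1,-0.001,0,0,0.8],[-0.0045,-0.0035,0.11,-0.001,0,0,0.8],[-0.0045,-0.0035,0.12,-0.001,0,0,0.8],[-0.0045,-0.0035,0.128,-0.001,0,0,0.8],[-0.0045,-0.0035,0.128,-0.001,0,0,0.8],[-0.0045,-0.0035,0.128,-0.001,0,0,0.8]]'
```

```text
time: 23.58
ee_pos: [0.6208, -0.1142, 0.0995]
tcp_rot: [-179.9, 0.0, 177.2]
wrist_force: [0.3, 0.3, -0.4]
opening: 0.0248
```

```bash
python3 -m inch '[[0,0,0,0,0,0,0.3],[0,0,0,0,0,0,0.3],[0,0,0,0,0,0,0.3],[0,0,0,0,0,0,0.3],[0,0,-0.03,0,0,0,0.3],[0,0,-0.06,0,0,0,0.3],[0,0,-0.1,0,0,0,0.3],[0,0,-0.115,0,0,0,0.3],[0,0,-0.115,0,0,0,0.3],[0,0,-0.115,0,0,0,0.3]]'; python3 go.py .5303 .4094 .21 180 0 124.7
```

```text
time: 24.42
ee_pos: [0.6214, -0.1142, 0.2157]
tcp_rot: [-179.9, 0.2, 177.2]
wrist_force: [0.2, 0.9, -0.1]
opening: 0.0597
row [0.1168, 0.5185, 0.0045] [-0.0001, 0.0035, 0.9158] rows>= 13.0
```

```bash
python3 -m inch '[[0.117,0.518,0,0,0,0.916,0.3],[0.117,0.518,0,0,0,0.916,0.3],[0.117,0.518,0,0,0,0.916,0.3],[0.117,0.518,0,0,0,0.916,0.3],[0.117,0.518,0,0,0,0.916,0.3],[0.117,0.518,0,0,0,0.916,0.3],[0.117,0.518,0,0,0,0.916,0.3],[0.117,0.518,0,0,0,0.916,0.3],[0.117,0.518,0,0,0,0.916,0.3],[0.117,0.518,0,0,0,0.916,0.3],[0.117,0.518,0,0,0,0.916,0.3],[0.117,0.518,0,0,0,0.916,0.3]]';python3 -m inch '[[0,0,0,0,0,0,0.3],[0,0,0,0,0,0,0.3]]'; python3 go.py .5303 .4094 .09 180 0 124.7
```

```text
time: 25.42
ee_pos: [0.5362, 0.3657, 0.2121]
tcp_rot: [-179.9, 0.1, 124.7]
wrist_force: [1.2, 0.2, 0.6]
opening: 0.0601
time: 25.58
ee_pos: [0.5361, 0.3659, 0.2113]
tcp_rot: [-179.8, 0.1, 124.9]
wrist_force: [0.4, -1.0, -0.5]
opening: 0.0598
row [0.0392, 0.0206, 0.1212] [-0.0037, 0.0013, 0.0034] rows>= 4.0
```

```bash
python3 -m inch '[[0.041,0.021,0,-0.003,0,0,0.3],[0.041,0.021,0,-0.003,0,0,0.3],[0.041,0.021,0.03,-0.003,0,0,0.3],[0.041,0.021,0.06,-0.003,0,0,0.3],[0.041,0.021,0.09,-0.003,0,0,0.3],[0.041,0.021,0.112,-0.003,0,0,0.3],[0.041,0.021,0.121,-0.003,0,0,0.3],[0.041,0.021,0.121,-0.003,0,0,0.3]]'; python3 -m inch '[[0,0,0,0,0,0,0.8],[0,0,0,0,0,0,0.8],[0,0,0,0,0,0,0.8],[0,0,0,0,0,0,0.8],[0,0,0,0,0,0,0.8],[0,0,0,0,0,0,0.8]]' 40;  python3 -m inch '[[0,0,-0.02,0,0,0,0.8],[0,0,-0.05,0,0,0,0.8],[0,0,-0.08,0,0,0,0.8],[0,0,-0.11,0,0,0,0.8],[0,0,-0.13,0,0,0,0.8],[0,0,-0.13,0,0,0,0.8],[0,0,-0.13,0,0,0,0.8]]'; python3 go.py .4823 -.107 .23 180 0 177.1
```

```text
time: 26.25
ee_pos: [0.5306, 0.4075, 0.0897]
tcp_rot: [-179.9, 0.1, 124.6]
wrist_force: [-0.8, 0.3, -1.5]
opening: 0.0596
time: 26.75
ee_pos: [0.532, 0.4099, 0.095]
tcp_rot: [179.7, 0.1, 124.7]
wrist_force: [-0.9, -1.9, 7.0]
opening: 0.0247
time: 27.33
ee_pos: [0.5317, 0.4099, 0.2247]
tcp_rot: [179.6, 0.1, 124.7]
wrist_force: [0.3, -0.2, -1.1]
opening: 0.0246
row [-0.3969, -0.3348, -0.0069] [0.0053, 0.004, -0.9147] rows>= 13.0
```

```bash
python3 -m inch '[[-0.397,-0.335,-0.007,0.005,0.003,-0.915,0.8],[-0.397,-0.335,-0.007,0.005,0.003,-0.915,0.8],[-0.397,-0.335,-0.007,0.005,0.003,-0.915,0.8],[-0.397,-0.335,-0.007,0.005,0.003,-0.915,0.8],[-0.397,-0.335,-0.007,0.005,0.003,-0.915,0.8],[-0.397,-0.335,-0.007,0.005,0.003,-0.915,0.8],[-0.397,-0.335,-0.007,0.005,0.003,-0.915,0.8],[-0.397,-0.335,-0.007,0.005,0.003,-0.915,0.8],[-0.397,-0.335,-0.007,0.005,0.003,-0.915,0.8],[-0.397,-0.335,-0.007,0.005,0.003,-0.915,0.8],[-0.397,-0.335,-0.007,0.005,0.003,-0.915,0.8],[-0.397,-0.335,-0.007,0.005,0.003,-0.915,0.8]]';python3 -m inch '[[0,0,0,0,0,0,0.8],[0,0,0,0,0,0,0.8],[0,0,0,0,0,0,0.8]]'; python3 chk.py;python3 go.py .4823 -.107 .1 180 0 177.1
```

```text
time: 28.33
ee_pos: [0.4831, -0.0826, 0.2279]
tcp_rot: [-179.9, -0.2, 177.1]
wrist_force: [0.6, 0.2, -0.3]
opening: 0.0243
time: 28.58
ee_pos: [0.4838, -0.0809, 0.2281]
tcp_rot: [-179.9, -0.2, 177.1]
wrist_force: [-0.5, -1.1, -0.2]
opening: 0.0251
[ 0.4838 -0.0809  0.2281] [-1.7989e+02 -1.7000e-01  1.7706e+02]
carrier (1240, [array([ 569.6, -111.2]), array([ 42.4, 219.3]), np.float64(87.1)])
bail (354, [array([ 578. , -111.4]), array([16. , 40.4]), np.float64(85.6)])
0.02 294 [ 0.0016 -0.0125  0.014 ] [0.0139 0.0122 0.0258]
0.06 165 [ 0.0019 -0.0129  0.0541] [0.0138 0.0116 0.066 ]
row [-0.0, -0.0266, 0.1284] [-0.0021, -0.0028, 0.0007] rows>= 4.0
```

```bash
python3 -m inch '[[-0.001,-0.0265,0,-0.002,-0.003,0,0.8],[-0.001,-0.0265,0,-0.002,-0.003,0,0.8],[-0.001,-0.0265,0.03,-0.002,-0.003,0,0.8],[-0.001,-0.0265,0.06,-0.002,-0.003,0,0.8],[-0.001,-0.0265,0.08,-0.002,-0.003,0,0.8],[-0.001,-0.0265,0.09,-0.002,-0.003,0,0.8],[-0.001,-0.0265,0.1,-0.002,-0.003,0,0.8],[-0.001,-0.0265,0.11,-0.002,-0.003,0,0.8],[-0.001,-0.0265,0.12,-0.002,-0.003,0,0.8],[-0.001,-0.0265,0.129,-0.002,-0.003,0,0.8],[-0.001,-0.0265,0.129,-0.002,-0.003,0,0.8],[-0.001,-0.0265,0.129,-0.002,-0.003,0,0.8]]'
```

```text
time: 29.63
ee_pos: [0.4835, -0.1076, 0.1001]
tcp_rot: [-180.0, 0.1, 177.1]
wrist_force: [0.5, -1.0, -0.2]
opening: 0.0249
```

Release, rise well clear and look at the carrier from above.

```bash
python3 -m inch '[[0,0,0,0,0,0,0.3],[0,0,0,0,0,0,0.3],[0,0,0,0,0,0,0.3],[0,0,0,0,0,0,0.3],[0,0,-0.03,0,0,0,0.3],[0,0,-0.06,0,0,0,0.3],[-0.01,0,-0.1,0,0,0,0.3],[-0.05,0,-0.14,0,0,0,0.3],[-0.09,0,-0.16,0,0,0,0.3],[-0.12,0,-0.16,0,0,0,0.3],[-0.12,0,-0.16,0,0,0,0.3],[-0.12,0,-0.16,0,0,0,0.3]]'
python3 - <<'E'
from h import *
from car import rect
o=telemetry.get_obs(); print(o['ee_pos'].round(4),o['tcp_rot'].round(2))
p,P,c,ray=cam('wrist'); cv2.imwrite('pics/w5.png',p[:,:,::-1])
print(rect(P,.038,.05),rect(P,.126,.14))
m=(P[...,2]>.108)&(P[...,2]<.1245)&(abs(P[...,0]-.57)<.12)&(abs(P[...,1]+.11)<.05)
n,l,s,ce=cv2.connectedComponentsWithStats(m.astype(np.uint8))
for i in range(1,n):
    if s[i,4]>60: q=P[l==i]; print(s[i,4],((q.min(0)+q.max(0))/2).round(4),np.ptp(q,axis=0).round(3),np.median(q[:,2]))
E
```

```text
time: 30.63
ee_pos: [0.6053, -0.1137, 0.2582]
tcp_rot: [-180.0, -0.1, 177.1]
wrist_force: [-0.7, 0.8, 0.1]
opening: 0.0596
[ 0.6053 -0.1137  0.2582] [-1.7999e+02 -7.0000e-02  1.7714e+02]
(2389, [array([ 570.5, -111.4]), array([ 43.5, 219.6]), np.float64(87.0)]) (1208, [array([ 571.3, -111.5]), array([15.3, 53.5]), np.float64(87.2)])
684 [ 0.4835 -0.109   0.1147] [0.025 0.024 0.013] 0.11845309860616163
648 [ 0.6175 -0.116   0.1142] [0.025 0.025 0.012] 0.11822948365637853
615 [ 0.6593 -0.1177  0.1142] [0.026 0.025 0.012] 0.11826864921212527
```

View pics/w5.png

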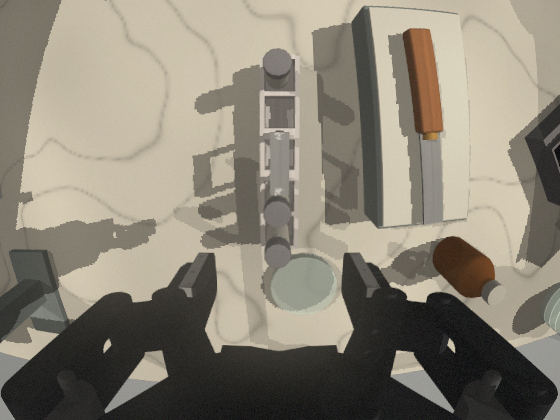

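```bash
python3 go.py .571 -.1115 .107 180 0 177.1; python3 -m inch '[[0.034,0,0,0,0,0,0.4],[0.034,0.0005,0,0,0,0,0.4],[0.034,0.0005,0.03,0,0,0,0.4],[0.034,0.0005,0.065,0,0,0,0.4],[0.034,0.0005,0.1,0,0,0,0.4],[0.034,0.0005,0.13,0,0,0,0.4],[0.034,0.0005,0.145,0,0,0,0.4],[0.034,0.0005,0.15,0,0,0,0.4],[0.034,0.0005,0.15,0,0,0,0.4]]'
```

```text
row [0.0326, 0.0005, 0.1519] [-0.0001, -0.0011, 0.0005] rows>= 4.0
time: 31.43
ee_pos: [0.5679, -0.1114, 0.1101]
tcp_rot: [-180.0, 0.0, 177.1]
wrist_force: [-0.3, 0.1, -0.8]
opening: 0.0515
```

```bash
python3 -m inch '[[0,0,0,0,0,0,0.95],[0,0,0,0,0,0,0.95],[0,0,0,0,0,0,0.95],[0,0,0,0,0,0,0.95],[0,0,0,0,0,0,0.95],[0,0,0,0,0,0,0.95],[0,0,0,0,0,0,0.95]]' 80; python3 -m inch '[[0,0,-0.01,0,0,0,0.95],[0,0,-0.02,0,0,0,0.95],[0,0,-0.03,0,0,0,0.95],[0,0,-0.035,0,0,0,0.95],[0,0,-0.035,0,0,0,0.95]]'; python3 go.py .5545 -.23 .14 180 0 180
```

```text
time: 32.02
ee_pos: [0.5702, -0.1117, 0.1124]
tcp_rot: [-179.9, 0.2, 177.1]
wrist_force: [-2.4, 0.3, 6.7]
opening: 0.0138
time: 32.43
ee_pos: [0.5702, -0.1116, 0.1472]
tcp_rot: [-180.0, 0.2, 177.1]
wrist_force: [0.0, -0.7, -4.2]
opening: 0.0141
row [0.0097, -0.119, 0.0073] [-0.0009, 0.0038, -0.0503] rows>= 3.0
```

```bash
python3 -m inch '[[0.001,-0.008,0,0,0,-0.005,0.95],[0.002,-0.02,0,0,0,-0.01,0.95],[0.003,-0.032,0,0,0,-0.015,0.95],[0.004,-0.044,0,0,0,-0.02,0.95],[0.005,-0.056,0,0,0,-0.025,0.95],[0.006,-0.068,0,0,0,-0.03,0.95],[0.007,-0.08,0,0,0,-0.035,0.95],[0.008,-0.092,0,0,0,-0.04,0.95],[0.0097,-0.104,0,0,0,-0.045,0.95],[0.0097,-0.114,0,0,0,-0.05,0.95],[0.0097,-0.119,0,0,0,-0.05,0.95],[0.0097,-0.119,0,0,0,-0.05,0.95]]'; python3 -m inch '[[0,0,0,0,0,0,0.95],[0,0,0,0,0,0,0.95],[0,0,0.01,0,0,0,0.95],[0,0,0.02,0,0,0,0.95],[0,0,0.027,0,0,0,0.95],[0,0,0.031,0,0,0,0.95],[0,0,0.034,0,0,0,0.95],[0,0,0.036,0,0,0,0.95],[0,0,0.036,0,0,0,0.95]]'
```

```text
time: 33.43
ee_pos: [0.5535, -0.231, 0.1449]
tcp_rot: [-180.0, 0.0, 179.9]
wrist_force: [0.6, -0.9, -3.3]
opening: 0.0143
time: 34.18
ee_pos: [0.5532, -0.2296, 0.1124]
tcp_rot: [-179.9, 0.1, 180.0]
wrist_force: [-13.0, 4.1, 21.0]
opening: 0.0135
```

```bash
python3 -m inch '[[0,0,-0.002,0,0,0,0.95],[0,0,-0.002,0,0,0,0.4],[0,0,-0.002,0,0,0,0.4],[0,0,-0.002,0,0,0,0.4],[0,0,-0.002,0,0,0,0.4],[0,0,-0.03,0,0,0,0.4],[0,0,-0.07,0,0,0,0.4],[0,0,-0.11,0,0,0,0.4],[0,0,-0.14,0,0,0,0.4],[0,0.02,-0.15,0,0,0,0.4],[0,0.05,-0.15,0,0,0,0.4],[0,0.05,-0.15,0,0,0,0.4]]'
python3 - <<'E'
from h import *
o=telemetry.get_obs(); print(o['ee_pos'].round(4),o['tcp_rot'].round(2),o['q'].round(1))
p,P,c,ray=cam('wrist'); cv2.imwrite('pics/w6.png',p[:,:,::-1])
def rect(P,x0,x1,y0,y1,z0,z1):
    k=(P[...,0]>x0)&(P[...,0]<x1)&(P[...,1]>y0)&(P[...,1]<y1)&(P[...,2]>z0)&(P[...,2]<z1)
    q=P[k]
    return (len(q),[np.round(a,1) for a in cv2.minAreaRect((q[:,:2]*1000).astype(np.float32))],q.min(0).round(3),q.max(0).round(3)) if len(q) else 0
for n in ('wrist','top','side'):
    if n!='wrist': p,P,c,ray=cam(n); np.savez(n+'2.npz',p=p,P=P)
    print(n,'carrier',rect(P,.42,.68,-.3,-.17,.038,.05),'\n bail',rect(P,.5,.6,-.3,-.17,.126,.14),'\n arm',rect(P,.42,.7,-.42,-.31,.295,.33),'\n J',rect(P,.5,.62,-.42,-.31,.19,.225))
E
```

```text
time: 35.18
ee_pos: [0.5541, -0.1768, 0.2606]
tcp_rot: [180.0, 0.2, -179.9]
wrist_force: [-0.5, 0.1, 0.3]
opening: 0.0514
[ 0.5541 -0.1768  0.2606] [ 180.      0.19 -179.92] [-17.7  10.1  19.   98.8   0.1 -17.8]
wrist carrier (2077, [array([ 554. , -229.2]), array([221.6,  43.9]), np.float64(0.0)], array([ 0.443, -0.251,  0.038]), array([ 0.665, -0.207,  0.05 ])) 
 bail (1134, [array([ 553.6, -229.4]), array([52.6, 17. ]), np.float64(0.1)], array([ 0.527, -0.238,  0.126]), array([ 0.58 , -0.221,  0.134])) 
 arm (375, [array([ 652. , -361.3]), array([34.3,  4.5]), np.float64(1.7)], array([ 0.635, -0.364,  0.302]), array([ 0.669, -0.359,  0.319])) 
 J (1089, [array([ 562.1, -368.9]), array([15.2, 55.1]), np.float64(0.1)], array([ 0.554, -0.396,  0.202]), array([ 0.57 , -0.341,  0.225]))
top carrier (1, [array([ 663.1, -209.3]), array([0., 0.]), np.float64(0.0)], array([ 0.663, -0.209,  0.047]), array([ 0.663, -0.209,  0.047])) 
 bail 0 
 arm (523, [array([ 578. , -377.9]), array([ 37.7, 243.2]), np.float64(88.3)], array([ 0.457, -0.396,  0.296]), array([ 0.7  , -0.356,  0.329])) 
 J (63, [array([ 561.7, -366.9]), array([48.6, 15.5]), np.float64(89.4)], array([ 0.554, -0.391,  0.201]), array([ 0.57 , -0.343,  0.224]))
side carrier (264, [array([ 552.4, -230.3]), array([ 61. , 222.8]), np.float64(89.4)], array([ 0.441, -0.26 ,  0.038]), array([ 0.664, -0.199,  0.05 ])) 
 bail (40, [array([ 551.1, -224.7]), array([24.5, 52.6]), np.float64(89.0)], array([ 0.525, -0.237,  0.126]), array([ 0.577, -0.212,  0.136])) 
 arm (228, [array([ 577.1, -365.5]), array([244.4,  42. ]), np.float64(1.2)], array([ 0.455, -0.389,  0.299]), array([ 0.699, -0.347,  0.326])) 
 J (41, [array([ 561.5, -366.9]), array([16.7, 65.4]), np.float64(2.2)], array([ 0.552, -0.4  ,  0.203]), array([ 0.569, -0.335,  0.224]))
```

View pics/w6.png

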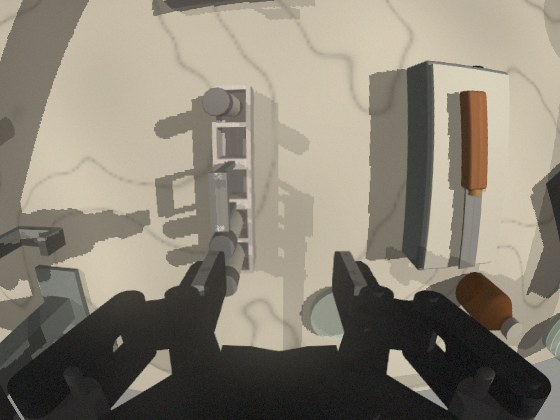

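```bash
python3 - <<'E'
from h import *
for n in ('top2','side2'):
    P=np.load(n+'.npz')['P']
    for x in np.arange(.45,.56,.01):
        a=P[(abs(P[...,0]-x)<.005)&(abs(P[...,1]+.365)<.05)&(P[...,2]>.295)&(P[...,2]<.335)]
        if len(a): print(n,x.round(2),len(a),np.median(a,0).round(4),a[:,1].min().round(4),a[:,1].max().round(4),a[:,2].max().round(4))
E
python3 go.py .487 -.365 .37 180 0 180
```

```text
top2 0.46 43 [ 0.4593 -0.3683  0.3181] -0.3847 -0.3555 0.3294
top2 0.47 20 [ 0.4701 -0.3679  0.3174] -0.3781 -0.3611 0.3223
top2 0.48 26 [ 0.4795 -0.3683  0.3171] -0.3779 -0.3602 0.3227
top2 0.49 23 [ 0.4909 -0.3678  0.3161] -0.3788 -0.3626 0.3262
top2 0.5 24 [ 0.5002 -0.3668  0.3163] -0.3791 -0.36 0.3271
top2 0.51 22 [ 0.5087 -0.3683  0.3164] -0.3767 -0.3607 0.3247
top2 0.52 22 [ 0.5193 -0.3717  0.3162] -0.3787 -0.3615 0.3218
top2 0.53 24 [ 0.5293 -0.3682  0.3187] -0.3791 -0.3618 0.3248
top2 0.54 22 [ 0.5395 -0.369   0.3163] -0.3801 -0.3611 0.3261
top2 0.55 28 [ 0.5512 -0.3686  0.3171] -0.3927 -0.3614 0.322
top2 0.56 40 [ 0.5606 -0.3781  0.3133] -0.3963 -0.3617 0.3248
side2 0.45 1 [ 0.4549 -0.363   0.3069] -0.363 -0.363 0.3069
side2 0.46 24 [ 0.4582 -0.3609  0.3162] -0.389 -0.3471 0.326
side2 0.47 12 [ 0.4706 -0.3632  0.311 ] -0.3739 -0.3523 0.318
side2 0.48 12 [ 0.4799 -0.3641  0.3135] -0.3716 -0.3557 0.3201
side2 0.49 14 [ 0.4887 -0.3652  0.3147] -0.3763 -0.3598 0.3213
side2 0.5 15 [ 0.4985 -0.3654  0.3137] -0.3721 -0.3569 0.3199
side2 0.51 12 [ 0.5103 -0.362   0.3138] -0.3657 -0.3551 0.3215
side2 0.52 14 [ 0.5208 -0.3625  0.3126] -0.3794 -0.3506 0.3224
side2 0.53 11 [ 0.5302 -0.3679  0.3138] -0.3783 -0.3512 0.3186
side2 0.54 14 [ 0.5393 -0.3616  0.3124] -0.3706 -0.3538 0.3199
side2 0.55 13 [ 0.5501 -0.3618  0.3125] -0.3758 -0.3491 0.3203
side2 0.56 14 [ 0.5593 -0.3648  0.3153] -0.3804 -0.3539 0.3179
row [0.0667, -0.1853, -0.111] [-0.0007, 0.001, 0.0004] rows>= 6.0
```

```bash
python3 -m inch '[[0.02,0,-0.03,0,0,0,0.3],[0.04,0,-0.07,0,0,0,0.3],[0.067,-0.02,-0.11,0,0,0,0.3],[0.067,-0.05,-0.115,0,0,0,0.3],[0.067,-0.09,-0.115,0,0,0,0.3],[0.067,-0.13,-0.115,0,0,0,0.3],[0.067,-0.16,-0.115,0,0,0,0.3],[0.067,-0.189,-0.115,0,0,0,0.3],[0.067,-0.19,-0.115,0,0,0,0.3],[0.067,-0.19,-0.115,0,0,0,0.3],[0.067,-0.19,-0.115,0,0,0,0.3]]'; python3 go.py .487 -.367 .288 180 0 180
python3 - <<'E'
from h import *
o=telemetry.get_obs(); print(o['q'].round(1))
p,P,c,ray=cam('wrist'); 
for x in np.arange(.44,.5,.01):
    a=P[(abs(P[...,0]-x)<.005)&(abs(P[...,1]+.365)<.04)&(P[...,2]>.295)&(P[...,2]<.335)]
    if len(a): print(x.round(2),len(a),np.median(a,0).round(4),a[:,1].min().round(4),a[:,1].max().round(4))
E
```

```text
time: 36.25
ee_pos: [0.4862, -0.3701, 0.3737]
tcp_rot: [180.0, 0.0, 179.9]
wrist_force: [0.6, -0.0, -0.1]
opening: 0.0594
row [-0.0008, 0.0031, 0.0857] [0.0003, 0.0004, -0.0014] rows>= 3.0
[-37.3  21.9  47.  115.1   0.  -37.2]
0.46 779 [ 0.4588 -0.3696  0.3238] -0.3833 -0.3554
0.47 390 [ 0.4699 -0.3696  0.3185] -0.3772 -0.3614
0.48 371 [ 0.4798 -0.3696  0.3185] -0.3774 -0.3619
0.49 354 [ 0.4899 -0.3696  0.3185] -0.3774 -0.3618
```

```bash
python3 -m inch '[[0,0.001,0.03,0,0,0,0.3],[0,0.001,0.06,0,0,0,0.3],[0,0.001,0.08,0,0,0,0.3],[0,0.001,0.086,0,0,0,0.3],[0,0.001,0.086,0,0,0,0.3],[0,0.001,0.086,0,0,0,0.95],[0,0.001,0.086,0,0,0,0.95],[0,0.001,0.086,0,0,0,0.95],[0,0.001,0.086,0,0,0,0.95],[0,0.001,0.086,0,0,0,0.95],[0,0.001,0.086,0,0,0,0.95],[0,0.001,0.086,0,0,0,0.95]]' 100; python3 -m inch '[[0,0,0.01,0,0,0,0.95],[0,0,0.02,0,0,0,0.95],[0,0,0.03,0,0,0,0.95],[0,0,0.04,0,0,0,0.95],[0,0,0.05,0,0,0,0.95],[0,0,0.06,0,0,0,0.95],[0,0,0.07,0,0,0,0.95],[0,0,0.08,0,0,0,0.95],[0,0,0.09,0,0,0,0.95],[0,0,0.1,0,0,0,0.95],[0,0,0.11,0,0,0,0.95],[0,0,0.12,0,0,0,0.95]]'; python3 -m inch '[[0,0,0.007,0,0,0,0.95],[0,0,0.007,0,0,0,0.95]]'
```

```text
time: 37.3
ee_pos: [0.4869, -0.369, 0.2899]
tcp_rot: [-179.9, 0.2, 180.0]
wrist_force: [0.5, 0.4, 6.5]
opening: 0.0142
time: 38.3
ee_pos: [0.487, -0.3694, 0.1707]
tcp_rot: [-179.8, 0.2, 180.0]
wrist_force: [-2.2, 0.7, 12.8]
opening: 0.0147
time: 38.47
ee_pos: [0.4869, -0.3693, 0.1622]
tcp_rot: [-179.9, 0.2, 180.0]
wrist_force: [-2.4, -0.7, 11.0]
opening: 0.0141
```

```bash
cat > hk.py <<'E'
from h import *
o=telemetry.get_obs(); print(o['time'],o['ee_pos'].round(4))
for n in ('side','top','wrist'):
    p,P,c,ray=cam(n)
    def f(l,x0,x1,y0,y1,z0,z1):
        q=P[(P[...,0]>x0)&(P[...,0]<x1)&(P[...,1]>y0)&(P[...,1]<y1)&(P[...,2]>z0)&(P[...,2]<z1)]
        if len(q): print(n,l,len(q),q.min(0).round(4),q.max(0).round(4))
    f('J',.54,.585,-.42,-.255,.055,.12); f('bail',.515,.60,-.26,-.2,.12,.14); f('carrier',.42,.69,-.27,-.19,.038,.05)
    if n=='side': crop(p,240,130,380,235,'pics/hk.png')
E
python3 hk.py
```

```text
38.4667 [ 0.4869 -0.3693  0.1622]
side J 60 [ 0.551  -0.3964  0.0717] [ 0.5697 -0.335   0.1185]
side bail 56 [ 0.5249 -0.2409  0.1203] [ 0.5808 -0.2142  0.1355]
side carrier 250 [ 0.4408 -0.2567  0.0381] [ 0.6631 -0.1965  0.0499]
pics/hk.png scale 5.714285714285714
top J 71 [ 0.5535 -0.389   0.0709] [ 0.5703 -0.3426  0.1069]
top bail 93 [ 0.5276 -0.2399  0.1201] [ 0.5997 -0.2192  0.1397]
top carrier 237 [ 0.4428 -0.2525  0.0382] [ 0.6644 -0.2086  0.05  ]
wrist J 3 [ 0.5674 -0.3866  0.112 ] [ 0.5686 -0.3865  0.1135]
wrist bail 1017 [ 0.5268 -0.2387  0.1205] [ 0.5651 -0.2206  0.1331]
wrist carrier 3275 [ 0.4428 -0.2523  0.038 ] [ 0.6402 -0.207   0.05  ]
```

View pics/hk.png

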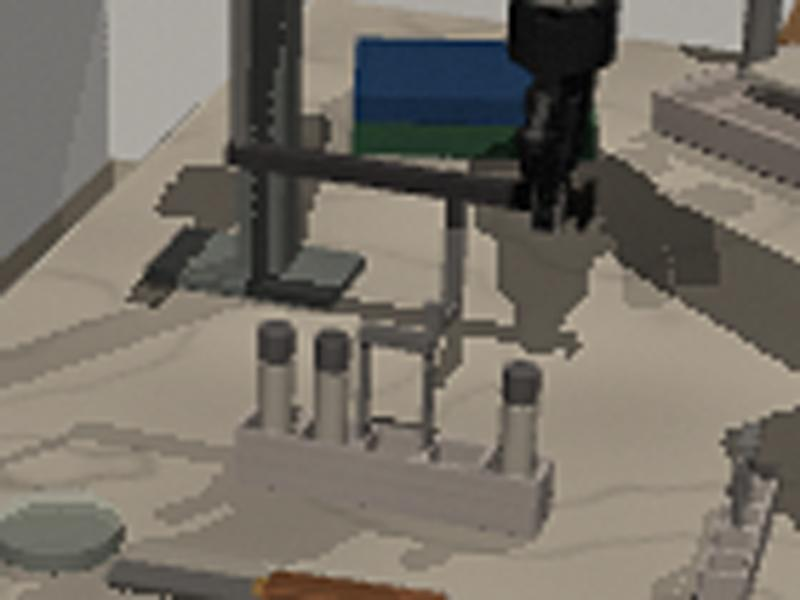

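```bash
python3 -m inch '[[0,0.005,0,0,0,0,0.95],[0,0.015,0,0,0,0,0.95],[0,0.027,0,0,0,0,0.95],[0,0.039,0,0,0,0,0.95],[0,0.051,0,0,0,0,0.95],[0,0.063,0,0,0,0,0.95],[0,0.075,0,0,0,0,0.95],[0,0.087,0,0,0,0,0.95],[0,0.099,0,0,0,0,0.95],[0,0.11,0,0,0,0,0.95],[0,0.12,0,0,0,0,0.95],[0,0.128,0,0,0,0,0.95]]'; python3 -m inch '[[0,0.004,0,0,0,0,0.95],[0,0.008,0,0,0,0,0.95],[0,0.011,0,0,0,0,0.95],[0,0.011,0,0,0,0,0.95],[0,0.011,0,0,0,0,0.95]]'; python3 hk.py
```

```text
time: 39.62
ee_pos: [0.487, -0.2409, 0.1636]
tcp_rot: [-179.8, 0.2, 180.0]
wrist_force: [-4.3, -0.7, 11.4]
opening: 0.0143
time: 40.03
ee_pos: [0.487, -0.23, 0.1634]
tcp_rot: [-179.9, 0.2, 180.0]
wrist_force: [-3.9, 1.0, 9.6]
opening: 0.0143
40.0333 [ 0.487  -0.23    0.1634]
side J 2 [ 0.5561 -0.2561  0.0841] [ 0.5643 -0.2556  0.0854]
side bail 70 [ 0.5248 -0.2542  0.1201] [ 0.5987 -0.2146  0.1393]
side carrier 252 [ 0.4411 -0.2558  0.038 ] [ 0.6647 -0.1984  0.0499]
pics/hk.png scale 5.714285714285714
top bail 57 [ 0.5293 -0.2335  0.12  ] [ 0.5992 -0.2215  0.1376]
top carrier 135 [ 0.4444 -0.2514  0.0381] [ 0.6635 -0.2076  0.05  ]
wrist carrier 1160 [ 0.4429 -0.2512  0.0382] [ 0.6358 -0.2079  0.0499]
```

View pics/hk.png

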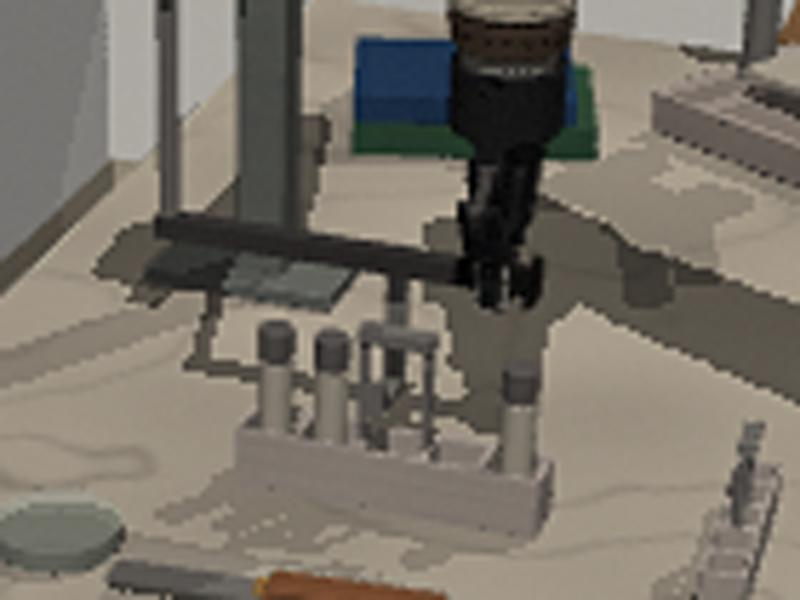

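```bash
python3 -m inch '[[0,0,-0.008,0,0,0,0.95],[0,0,-0.016,0,0,0,0.95],[0,0,-0.023,0,0,0,0.95],[0,0,-0.029,0,0,0,0.95],[0,0,-0.034,0,0,0,0.95],[0,0,-0.039,0,0,0,0.95],[0,0,-0.044,0,0,0,0.95],[0,0,-0.049,0,0,0,0.95],[0,0,-0.054,0,0,0,0.95],[0,0,-0.06,0,0,0,0.95],[0,0,-0.066,0,0,0,0.95],[0,0,-0.066,0,0,0,0.95]]'; python3 hk.py | grep -v J
```

```text
time: 41.18
ee_pos: [0.4869, -0.2299, 0.2289]
tcp_rot: [-179.9, 0.2, 180.0]
wrist_force: [-0.8, -1.0, 5.2]
opening: 0.0145
41.1833 [ 0.4869 -0.2299  0.2289]
side bail 36 [ 0.5262 -0.2418  0.12  ] [ 0.5997 -0.2149  0.1399]
side carrier 145 [ 0.4407 -0.2423  0.038 ] [ 0.6653 -0.1956  0.0499]
pics/hk.png scale 5.714285714285714
top bail 10 [ 0.5894 -0.2437  0.1207] [ 0.5986 -0.2189  0.1379]
top carrier 100 [ 0.443  -0.2483  0.0381] [ 0.6632 -0.2079  0.0496]
wrist carrier 109 [ 0.4428 -0.2495  0.038 ] [ 0.5109 -0.2085  0.0498]
```

View pics/hk.png

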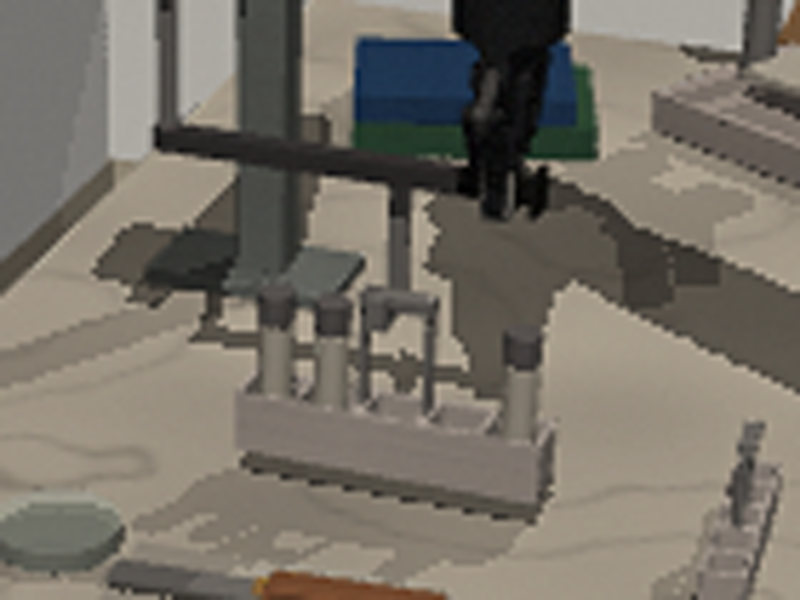

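Carrier hangs level on the hook, about 25 mm up. I'll keep raising it.

```bash
python3 -m inch '[[0,0,-0.006,0,0,0,0.95],[0,0,-0.012,0,0,0,0.95],[0,0,-0.018,0,0,0,0.95],[0,0,-0.024,0,0,0,0.95],[0,0,-0.03,0,0,0,0.95],[0,0,-0.036,0,0,0,0.95],[0,0,-0.042,0,0,0,0.95],[0,0,-0.047,0,0,0,0.95],[0,0,-0.052,0,0,0,0.95],[0,0,-0.056,0,0,0,0.95],[0,0,-0.059,0,0,0,0.95],[0,0,-0.061,0,0,0,0.95]]'; python3 -m inch '[[0,0,0,0,0,0,0.95],[0,0,0,0,0,0,0.95],[0,0,0,0,0,0,0.95]]'
```

```text
time: 42.33
ee_pos: [0.4868, -0.2297, 0.2888]
tcp_rot: [-180.0, 0.1, 180.0]
wrist_force: [4.9, -1.3, 3.9]
opening: 0.0141
time: 42.58
ee_pos: [0.4868, -0.2298, 0.2883]
tcp_rot: [-180.0, 0.1, 180.0]
wrist_force: [5.9, -0.3, 3.4]
opening: 0.0141
```

```bash
python3 -m inch '[[0,0,-0.002,0,0,0,0.7],[0,0,-0.002,0,0,0,0.6],[0,0,-0.002,0,0,0,0.5],[0,0,-0.002,0,0,0,0.4],[0,0,-0.002,0,0,0,0.4],[0,0,-0.02,0,0,0,0.4],[0,0,-0.05,0,0,0,0.4],[0,0,-0.09,0,0,0,0.4],[0.02,0.02,-0.11,0,0,0,0.4],[0.06,0.05,-0.11,0,0,0,0.4],[0.1,0.09,-0.11,0,0,0,0.4],[0.1,0.1,-0.11,0,0,0,0.4]]'; python3 -m inch '[[0,0,0,0,0,0,0.4],[0,0,0,0,0,0,0.4],[0,0,0,0,0,0,0.4],[0,0,0,0,0,0,0.4],[0,0,0,0,0,0,0.4],[0,0,0,0,0,0,0.4],[0,0,0,0,0,0,0.4],[0,0,0,0,0,0,0.4],[0,0,0,0,0,0,0.4],[0,0,0,0,0,0,0.4],[0,0,0,0,0,0,0.4],[0,0,0,0,0,0,0.4]]';python3 -m inch '[[0,0,0,0,0,0,0.4],[0,0,0,0,0,0,0.4],[0,0,0,0,0,0,0.4],[0,0,0,0,0,0,0.4],[0,0,0,0,0,0,0.4],[0,0,0,0,0,0,0.4],[0,0,0,0,0,0,0.4],[0,0,0,0,0,0,0.4],[0,0,0,0,0,0,0.4],[0,0,0,0,0,0,0.4],[0,0,0,0,0,0,0.4],[0,0,0,0,0,0,0.4]]' >/dev/null
python3 - <<'E'
from h import *
for k in range(2):
    for n in ('side','top'):
        p,P,c,ray=cam(n)
        def f(l,x0,x1,y0,y1,z0,z1):
            q=P[(P[...,0]>x0)&(P[...,0]<x1)&(P[...,1]>y0)&(P[...,1]<y1)&(P[...,2]>z0)&(P[...,2]<z1)]
            if len(q): print(n,l,len(q),q.min(0).round(3),q.max(0).round(3),np.median(q,0).round(4))
        f('carrier low',.42,.69,-.3,-.17,.06,.14); f('tubetops',.42,.69,-.3,-.17,.185,.24); f('arm',.46,.52,-.26,-.2,.28,.34); f('spat',.42,.66,0.0,.1,.0765,.11); f('caseback',.6,.8,.35,.6,.1,.16)
        if k==0: cv2.imwrite(f'pics/end_{n}.png',p[:,:,::-1])
E
```

```text
time: 43.58
ee_pos: [0.384, -0.1288, 0.3988]
tcp_rot: [-180.0, 0.1, 179.9]
wrist_force: [-0.2, 0.1, 1.8]
opening: 0.0509
time: 44.58
ee_pos: [0.3865, -0.1296, 0.398]
tcp_rot: [-180.0, 0.1, 180.0]
wrist_force: [0.3, -0.0, 0.0]
opening: 0.0512
side carrier low 818 [ 0.44  -0.259  0.087] [ 0.664 -0.196  0.14 ] [ 0.5465 -0.2108  0.1202]
side tubetops 267 [ 0.451 -0.26   0.185] [ 0.653 -0.198  0.238] [ 0.5621 -0.2242  0.2057]
side arm 89 [ 0.46  -0.246  0.3  ] [ 0.52  -0.21   0.324] [ 0.4895 -0.2235  0.3128]
side spat 357 [0.431 0.024 0.077] [0.646 0.089 0.097] [0.5162 0.0514 0.0859]
side caseback 504 [0.603 0.361 0.1  ] [0.74  0.521 0.142] [0.6719 0.4636 0.1144]
top carrier low 199 [ 0.56  -0.251  0.089] [ 0.665 -0.207  0.14 ] [ 0.6253 -0.2129  0.1226]
top tubetops 81 [ 0.596 -0.243  0.186] [ 0.653 -0.219  0.218] [ 0.6362 -0.2278  0.2054]
top spat 488 [0.422 0.001 0.077] [0.646 0.099 0.103] [0.5339 0.0438 0.0872]
top caseback 298 [0.608 0.356 0.1  ] [0.736 0.512 0.151] [0.6794 0.4427 0.1319]
side carrier low 818 [ 0.44  -0.256  0.084] [ 0.665 -0.196  0.14 ] [ 0.5467 -0.2105  0.1197]
side tubetops 270 [ 0.452 -0.259  0.185] [ 0.654 -0.195  0.238] [ 0.5629 -0.2246  0.2056]
side arm 93 [ 0.46  -0.252  0.299] [ 0.52  -0.213  0.326] [ 0.489  -0.2234  0.3132]
side spat 350 [0.436 0.01  0.077] [0.646 0.073 0.097] [0.5181 0.0507 0.0856]
side caseback 508 [0.605 0.36  0.1  ] [0.739 0.519 0.143] [0.6716 0.4648 0.1142]
top carrier low 195 [ 0.561 -0.251  0.087] [ 0.666 -0.208  0.139] [ 0.6264 -0.2134  0.1233]
top tubetops 80 [ 0.595 -0.243  0.185] [ 0.653 -0.219  0.214] [ 0.6357 -0.229   0.206 ]
top spat 490 [0.425 0.    0.077] [0.647 0.1   0.102] [0.5331 0.0453 0.0863]
top caseback 293 [0.607 0.357 0.1  ] [0.73  0.507 0.147] [0.679  0.4415 0.1319]
```

View pics/end_side.png

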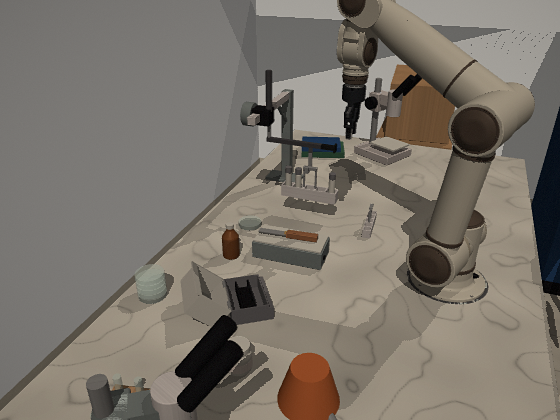

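```bash
python3 -c "
from workcell import order; print(order.job_done())"
```

```text
the job is handed in; nothing more can be done
None
```

The job is done and handed in after about 45 s of robot time. `job_done` reports no verdict, so success rests on my own checks.

**What I did:**
- **Case:** I levered the cover with the spatula blade in the front slot until it fell open, then laid the spatula back on the light box.
- **Tubes:** three were present. They went into the carrier wells at +88, +47 and −88 mm.
- **Carrier:** I set it at (0.554, −0.229), pulled the hook down about 128 mm and slid it under the bail. I then let it up slowly and released the handle.

**Last checks:**
- **Carrier:** it hangs level about 85–88 mm above the bench. Two looks in a row agreed within about 3 mm, so it is at rest.
- **Hook:** it is back up, with its arm at about 0.313 m.
- **Tubes:** their tops are about 118 mm above the carrier bottom, so they are fully down.
- **Cover, spatula, bystanders:** the cover is open, the spatula lies on the light box, and the bottle, jar and dish look unmoved. I judged the bystanders by eye in the last side view and did not measure them.

**Off plan:**
- The carrier was knocked about 35 mm during the run; I found it by wrist camera and corrected for it.
- One move ran joint 6 to its range limit and swung the arm the wrong way; the speed and force readings stayed normal and nothing was touched.
- The hook sits about 8 mm off the bail's middle, inside the 25 mm allowed.

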